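# Load the dish reader and shut its cover

### The arm

A 7-joint arm with a two-finger parallel gripper is mounted at the origin on the work surface. World frame = base frame: x ahead of the robot, y to its left, z up, the work surface at z = 0. Lengths are in mm, angles in rad, forces in N, time in s.
With the tool pointing down it reaches from about 425 to 950 mm from the base axis. Payload 4.7 kg.
Tool frame: the origin (TCP) lies midway between the tips of the shut fingers; the grasp point (between the pads) lies bot.grip_depth behind it (bot.grip_depth is the distance from the TCP to the grasp point, in mm); z points along the fingers, y is the direction in which the jaws open and shut (so a half turn about z gives the same grasp; the last joint's range is limited). The gripper opens to 85 mm and grips with 20 to 120 N. Pads are 22 mm wide; open, the fingers measure 114 mm over their backs; the gripper's body (76 mm by 85 mm) begins 54 mm behind the grasp point. The pads swing forward as they close: fully open they stand 13 mm farther back than shut.
Start: joints at [1.116, 0.469, -0.049, 1.532, 0.024, 1.141, -0.082], TCP at [278.857, -614.728, 203.635] pointing down, gripper open.
Joint ranges: [-2.59, 2.59], [-0.33, 1.99], [-1.39, 1.29], [0.1, 2.45], [-1.04, 4.18], [0.21, 1.99], [-2.66, 2.66]. Speed limits (rad/s): [2.57, 2.57, 3.14, 3.14, 3.14, 3.14, 3.14].

### API

Orientations are given as a 3x3 rotation matrix whose columns are the frame's x, y, z axes.
In Python, from workcell import bot, viewer gives the robot as it stands. Calls block until the motion is done:
- bot.reach(position, orientation): joint-space move of the TCP to a pose.
- bot.line_to(position, rate=150, rotation=None, contact_N=None): straight line of the TCP; rotation=None keeps the orientation; rate is the mean speed in mm/s. With contact_N (N) it stops when the force on the tool has changed by that much, and returns True; else False.
- bot.movej(angles): joint-space move.
- bot.grip(opening, squeeze=None): finger opening in mm; squeeze is the grip in N (None keeps the last); returns when the fingers have stopped.
- bot.dwell(seconds).
- bot.solve_ik(position, orientation): joint angles nearest the present ones, or None.
- bot.read_state(): the state.
- viewer.camera(name): name is "scene" or "top" or "wrist"; returns a dict with "image" (480x640x3 uint8, red, green, blue), "fx", "fy", "cx", "cy" (pixels), "world_to_cam" (4x4, takes a point from world to camera coordinates); the wrist camera has in their place "tool_from_camera" (4x4, takes a point from camera to tool coordinates, whose origin is the TCP and whose axes are the flange's). Camera axes: x right, y up, looking along -z (the intrinsics and any distortion apply to the point x, -y, -z); pixel columns grow to the right and rows downward; lengths in mm; the calibration is good to about 2 mm. A picture is of the moment at which its call begins: read the wrist's pose just before it. There is no depth.
A pose or a line that the arm cannot do raises bot.PlanningError and nothing moves.
- bot.close_job(): hands the job in, once; it reports no verdict.
The state is a dict: "clock": time; "joints": joint angles; "qvel": joint speeds; "effort": joint torques, N m; "tcp_pos": TCP position; "tcp_rot": TCP orientation; "wrist_force": force on the tool from outside, world axes, zero at the start; "moment": the same for the moment, N m; "grip_width": finger opening in mm.
Only numpy, scipy, OpenCV 4.12 (cv2) and the standard library are available. Lean on these libraries where they do the work, as an engineer would, in place of code of your own. Each camera call takes 0.05 s, during which the arm holds its last target.

### The job

Load the dish reader for a reading: raise its clear hinged cover all the way to its stop, put every sample dish lying on the bench flat into a pocket of the carriage, one dish to a pocket, then slide the carriage along its track, without lifting it off the track, under the clear viewing bridge until it meets the far end stop. Last, lower the cover gently until it is fully shut. Leave the other things on the bench where they are.

Things in the scene. Friction and masses are not known exactly. Their poses are not given: they have to be found in the camera images.
- reader: The dish reader, fixed: a white base 210 x 560 x 12 mm (x -70..+140 mm) with a straight dark track whose deck is 12 mm above the bench. Origin: on the bench under the middle of the track; y along the track towards the viewing bridge, x across it away from the robot. 6 mm high guide rails at x = 33..41 mm either side; 10 mm high end stops with faces at y = -268 and +268 mm.
- bridge (a point): Middle of the underside of the viewing bridge (the overhang): 25 mm above the deck, 37 above the bench, at (0, 157.5, 37) mm in the reader's frame. The bridge covers y = 45..270 mm: walls at 41.5..53.5 mm either side of the track, clear top plate with a black ring on it, top 50 mm above the bench.
- bay (a point): Middle of the deck of the open loading bay, at (0, -112, 12) mm in the reader's frame; the bay runs over y = -268..+45 mm. Behind it stands the hinge wall (x = 122..136, y = -275..+25 mm, 70 mm high); at its front right corner (x = -52, y = -271 mm) a post 70 mm high, the cover's front rest.
- cover (a joint): Angle of the clear hinged cover over the loading bay (rad): 0 = shut, lying level 75 mm above the bench on its stop; 1.65 = fully raised, just past upright, on its stop. The hinge is stiff: the cover stays where it is left. The panel is 170 x 290 x 5 mm.
- cover_hinge (a point): Middle of the cover's hinge axis (axis along the reader's y), on the reader at (120, -125, 75.5) mm in the reader's frame.
- cover_bar (a point): Middle of the cover's steel handle bar: 10 mm diameter, 120 mm long, parallel to the hinge and 215 mm from it, held by two end rods 45 mm beyond the panel's free edge and in the plane of the panel.
- carriage: The aluminium carriage, a loose sled lying on the track: 61 mm (x) x 275 mm (y), floor 4 mm thick, walls 3 mm thick up to 9 mm high, forming four square pockets 55 mm wide in a row. Origin: centre of its underside; y along the row towards the bridge. About 0.4 kg. It meets the far end stop when its origin is at about y = +130 mm in the reader's frame; the fin then stays outside the bridge.
- fin (a point): Grip point on the carriage's black upright fin: 12 mm thick (x), 22 mm long (y), from 4 to 49 mm above the carriage's underside, near the carriage end away from the bridge, at (0, -118, 40) mm in the carriage's frame.
- read_end (a point): The face of the far end stop, at deck height, at the bridge end of the track, at (0, 268, 12) mm in the reader's frame.
- wash_bottle: Bystander: a bottle with a blue cap, 60 mm diameter, 150 mm high. Origin: centre of its underside.
- tip_box: Bystander: a blue pipette-tip box 85 x 120 x 60 mm. Origin: centre of its underside.
- beaker: Bystander: an open glass beaker, 70 mm diameter, 90 mm high. Origin: centre of its underside.
- pocket0 (a point): Middle of the floor of the carriage's pocket 0 (0 is next to the fin, 3 at the bridge end): at (0, -67, 4) mm in the carriage's frame.
- pocket1 (a point): Middle of the floor of the carriage's pocket 1 (0 is next to the fin, 3 at the bridge end): at (0, -9, 4) mm in the carriage's frame.
- pocket2 (a point): Middle of the floor of the carriage's pocket 2 (0 is next to the fin, 3 at the bridge end): at (0, 49, 4) mm in the carriage's frame.
- pocket3 (a point): Middle of the floor of the carriage's pocket 3 (0 is next to the fin, 3 at the bridge end): at (0, 107, 4) mm in the carriage's frame.
- dish0: A closed round sample dish with reddish-brown medium, 50 mm diameter, 16 mm high, about 30 g; three or four of them lie on the bench. Origin: centre of its underside. None if absent.
- dish1: A closed round sample dish with reddish-brown medium, 50 mm diameter, 16 mm high, about 30 g; three or four of them lie on the bench. Origin: centre of its underside. None if absent.
- dish2: A closed round sample dish with reddish-brown medium, 50 mm diameter, 16 mm high, about 30 g; three or four of them lie on the bench. Origin: centre of its underside. None if absent.
- dish3: A closed round sample dish with reddish-brown medium, 50 mm diameter, 16 mm high, about 30 g; three or four of them lie on the bench. Origin: centre of its underside. None if absent.

How it is judged:
By the outcome, as a careful person would: the job done as asked, in the order asked, and still so for the second after the job is handed in, with the robot touching nothing.
Of dish0, dish1, dish2, dish3 only 3 to 4 are there at a start; the rules pass over those that are not, and their reading is None.
At some moment in a run one of dish0, dish1, dish2, dish3 may be knocked a few centimetres aside while the robot is not near it.
Once in a run the grip may slacken for a moment while it holds something.
It also fails if it takes over 210 s, if anything falls off the work surface, if the arm or the gripper's body presses on something with over 40 N, if the wrist force passes 120 N, or if a joint passes its speed limit or range.

## Working session

There is one attempt and no reset: what is moved stays moved. The work goes in short steps, each a Python script; the robot and the scene stay as the last script left them, time stands still between calls to the robot, and variables do not carry over. Pictures are saved under pics/ and viewed, and the job is handed in when it is done.

```bash
ls; mkdir -p pics; python3 - <<'E'
from workcell import bot, viewer
import cv2
s=bot.read_state(); print(s['clock'],s['tcp_pos'],s['tcp_rot'],s['grip_width'],bot.grip_depth)
for n in ["scene","top","wrist"]:
    c=viewer.camera(n); cv2.imwrite(f"pics/{n}0.png",c["image"][:,:,::-1])
    print(n,c["fx"],c["fy"],c["cx"],c["cy"],c.keys()); print(c.get("world_to_cam",c.get("tool_from_camera")))
E
```

```text
pics
0.0 [ 278.56472003 -614.13456068  202.52910648] [[ 9.10679023e-01  4.13113691e-01 -8.91525937e-04]
 [ 4.13114647e-01 -9.10677264e-01  1.79126681e-03]
 [-7.18955562e-05 -1.99957153e-03 -9.99997998e-01]] 85.49360376947844 18.700000000000003
scene 460.4171939295523 460.4171939295523 320.9679324759421 238.9016125986819 dict_keys(['image', 'fx', 'fy', 'cx', 'cy', 'world_to_cam'])
[[-8.29594163e-01  5.58357858e-01  3.16662072e-03  5.10525490e+02]
 [-4.51542977e-01 -6.74205749e-01  5.84427538e-01  2.29359673e+02]
 [ 3.28454662e-01  4.83407809e-01  8.11439724e-01 -1.29957473e+03]
 [ 0.00000000e+00  0.00000000e+00  0.00000000e+00  1.00000000e+00]]
top 589.672411949406 589.672411949406 324.91951194293637 222.72792414623643 dict_keys(['image', 'fx', 'fy', 'cx', 'cy', 'world_to_cam'])
[[-2.14405528e-02 -9.99770075e-01 -3.17175251e-04  4.11491278e+01]
 [ 9.78246066e-01 -2.10444330e-02  2.06377728e-01 -6.22216744e+02]
 [-2.06336951e-01  4.11457712e-03  9.78472347e-01 -1.09369579e+03]
 [ 0.00000000e+00  0.00000000e+00  0.00000000e+00  1.00000000e+00]]
wrist 354.5245816579959 354.5245816579959 316.4536089624022 239.92784463356398 dict_keys(['image', 'fx', 'fy', 'cx', 'cy', 'tool_from_camera'])
[[ 1.80084309e-04  9.61637816e-01  2.74322217e-01  6.91292726e+01]
 [ 9.99999715e-01 -3.74212024e-04  6.55332176e-04 -1.32701664e+00]
 [ 7.32846874e-04  2.74322021e-01 -9.61637609e-01 -1.68870903e+02]
 [ 0.00000000e+00  0.00000000e+00  0.00000000e+00  1.00000000e+00]]
```

View pics/scene0.png

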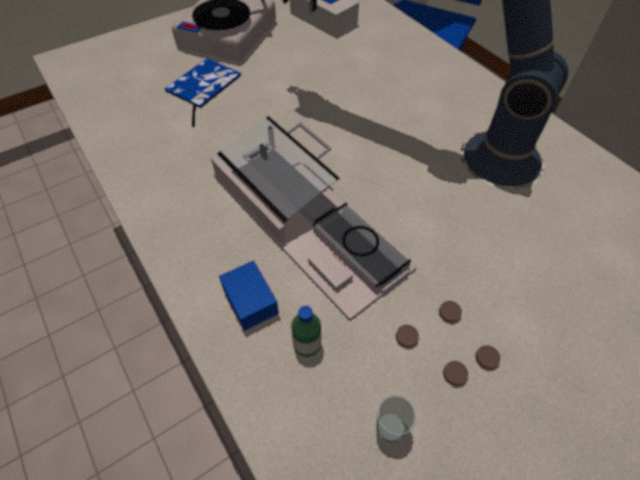

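View pics/top0.png

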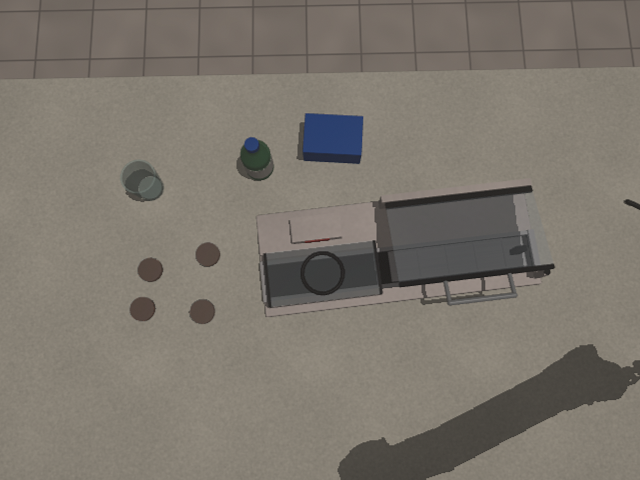

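View pics/wrist0.png

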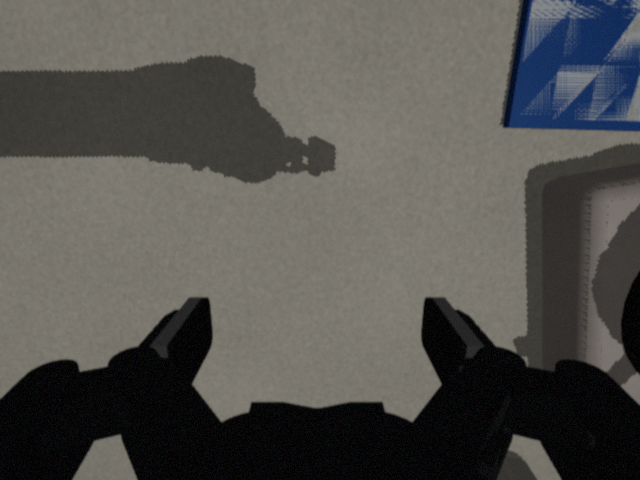

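```bash
cat > h.py <<'E'
import numpy as np, cv2
from workcell import bot, viewer
def ray(c,u,v,T=None):
    d=np.array([(u-c["cx"])/c["fx"],-(v-c["cy"])/c["fy"],-1.0])
    if "world_to_cam" in c:
        M=np.linalg.inv(c["world_to_cam"])
    else:
        M=T@c["tool_from_camera"]
    return M[:3,3],M[:3,:3]@d
def plane(c,u,v,z,T=None):
    o,d=ray(c,u,v,T); return o+d*(z-o[2])/d[2]
def proj(c,p,T=None):
    W=c["world_to_cam"] if "world_to_cam" in c else np.linalg.inv(T@c["tool_from_camera"])
    q=W@np.append(p,1.0); return np.array([c["cx"]+c["fx"]*q[0]/-q[2], c["cy"]-c["fy"]*q[1]/-q[2]])
def toolT():
    s=bot.read_state(); T=np.eye(4); T[:3,:3]=s["tcp_rot"]; T[:3,3]=s["tcp_pos"]; return T
def save(c,name,crop=None,k=1):
    im=c["image"][:,:,::-1]
    if crop: x0,y0,x1,y1=crop; im=im[y0:y1,x0:x1]
    if k!=1: im=cv2.resize(im,None,fx=k,fy=k,interpolation=cv2.INTER_CUBIC)
    cv2.imwrite(f"pics/{name}.png",im)
def dishes(c,T=None,z=16):
    im=c["image"]; hsv=cv2.cvtColor(im,cv2.COLOR_RGB2HSV)
    i=im.astype(int); m=((i[...,0]-i[...,1]>10)&(hsv[...,2]<110)&(hsv[...,1]>50)).astype(np.uint8)*255
    m=cv2.morphologyEx(m,cv2.MORPH_OPEN,np.ones((3,3)))
    out=[]
    for k in cv2.findContours(m,cv2.RETR_EXTERNAL,cv2.CHAIN_APPROX_NONE)[0]:
        a=cv2.contourArea(k)
        if a<150: continue
        (x,y),_,_=cv2.fitEllipse(k); out.append((round(x,1),round(y,1),a,plane(c,x,y,z,T).round(1)))
    return out
E
python3 - <<'E'
from h import *
c=viewer.camera("top"); save(c,"topz",(240,170,570,330),2.4)
for d in dishes(c,z=10): print(d)
c2=viewer.camera("scene"); save(c2,"scz",(200,100,430,330),2.6)
for d in dishes(c2,z=10): print(d)
E
```

```text
(202.0, 311.4, 400.0, array([459. , 276.8,  10. ]))
(142.1, 308.6, 425.0, array([467. , 396.6,  10. ]))
(149.9, 269.3, 398.5, array([545.8, 384.2,  10. ]))
(207.3, 254.0, 385.5, array([574.5, 268.4,  10. ]))
(455.3, 373.0, 410.5, array([547.1, 382.7,  10. ]))
(487.4, 357.0, 404.5, array([468.9, 395. ,  10. ]))
(406.6, 336.0, 360.5, array([576.8, 266.8,  10. ]))
(449.7, 311.5, 337.5, array([461.3, 275.4,  10. ]))
(24.4, 99.7, 822.0, array([1053. , -996.3,   10. ]))
(487.4, 58.3, 697.0, array([-305.9, -356.3,   10. ]))
```

View pics/topz.png

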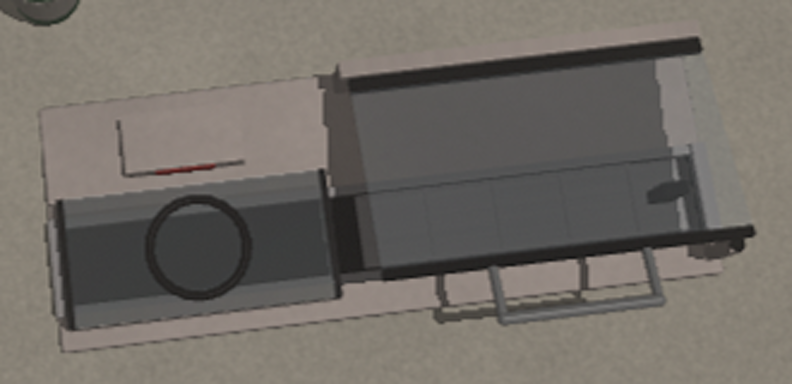

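View pics/scz.png

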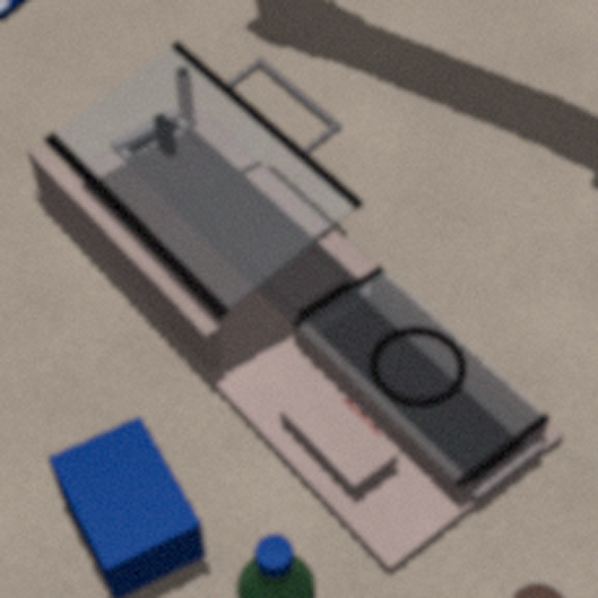

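```bash
python3 - <<'E'
from h import *
c=viewer.camera("top"); s=viewer.camera("scene")
t=lambda u,v:(240+u/2.4,170+v/2.4)
q=lambda u,v:(200+u/2.6,100+v/2.6)
# (pixel cam, reader xyz)
obs=[(c,t(40,110),(140,280,12)),(c,t(62,352),(-70,280,12)),(c,t(720,273),(-70,-280,12)),(c,t(199,246),(0,157.5,50)),(c,t(583,311),(-95,-125,75.5)),
(s,q(392,572),(140,280,6)),(s,q(418,367),(0,157.5,50)),(s,q(300,94),(-95,-125,75.5))]
P=[];R=[]
for cam,uv,r in obs:
    p=plane(cam,*uv,r[2]); P.append(p[:2]);R.append(r[:2]); print(p.round(1),r)
P=np.array(P);R=np.array(R,float)
def fit(P,R):
    pm,rm=P.mean(0),R.mean(0); A=(R-rm).T@(P-pm); a=np.arctan2(A[0,1]-A[1,0],A[0,0]+A[1,1])
    M=np.array([[np.cos(a),-np.sin(a)],[np.sin(a),np.cos(a)]]); return a,M,pm-M@rm
for idx in (range(8),range(5),[3,4,6,7]):
    i=list(idx);a,M,o=fit(P[i],R[i]); print(a,o,(P[i]-(R[i]@M.T+o)).round(1).tolist())
# fin top
print("fin")
for cam,uv in((c,t(660,192)),(s,q(163,120))): print(plane(cam,*uv,58))
E
```

```text
[651.7 167.9  12. ] (140, 280, 12)
[445.7 149.2  12. ] (-70, 280, 12)
[ 499.3 -402.5   12. ] (-70, -280, 12)
[526.7  33.8  50. ] (0, 157.5, 50)
[ 465.5 -268.2   75.5] (-95, -125, 75.5)
[651.8 169.8   6. ] (140, 280, 6)
[529.2  36.9  50. ] (0, 157.5, 50)
[ 434.9 -295.5   75.5] (-95, -125, 75.5)
0.09697381736767291 [ 539.37756543 -128.23654922] [[0.1, 3.9], [3.1, 5.5], [2.5, 11.2], [2.6, 5.2], [8.6, -6.4], [0.2, 5.8], [5.0, 8.3], [-22.0, -33.7]]
0.10379172058957668 [ 543.15600407 -124.15387424] [[-1.7, -0.9], [1.1, 2.1], [-3.2, 7.4], [-0.1, 1.3], [3.9, -9.9]]
0.08405487677184961 [ 537.77626313 -135.47401315] [[2.2, 12.3], [11.9, -0.2], [4.6, 15.4], [-18.7, -27.5]]
fin
[ 561.86433903 -343.0792083    58.        ]
[ 563.99955315 -357.83033927   58.        ]
```

```bash
cat >> h.py <<'E'
def tri(obs):
    A=np.zeros((3,3));b=np.zeros(3)
    for c,u,v,T in obs:
        o,d=ray(c,u,v,T); d=d/np.linalg.norm(d); Q=np.eye(3)-np.outer(d,d); A+=Q;b+=Q@o
    p=np.linalg.solve(A,b); return p,[np.round(np.linalg.norm((np.eye(3)-np.outer(d/np.linalg.norm(d),d/np.linalg.norm(d)))@(p-o)),1) for o,d in [ray(c,u,v,T) for c,u,v,T in obs]]
E
python3 - <<'E'
from h import *
c=viewer.camera("top"); s=viewer.camera("scene")
t=lambda u,v:(240+u/2.4,170+v/2.4)
q=lambda u,v:(200+u/2.6,100+v/2.6)
for n,a,b in [("barL",(503,321),(340,128)),("barR",(663,301),(262,62)),("edgeL",(385,273),(357,204)),("edgeR",(752,232),(178,46)),("hingeR",(700,45),(53,138)),("hingeL",(348,85),(222,314)),("ring",(199,246),(418,367)),("postR",(742,245),(183,72)),("finTop",(650,190),(163,118))]:
    p,e=tri([(c,*t(*a),None),(s,*q(*b),None)]); print(n,p.round(1),e)
E
```

```text
barL [ 455.8 -195.2  117.7] [np.float64(0.7), np.float64(0.7)]
barR [ 467.7 -317.   118.4] [np.float64(1.4), np.float64(1.4)]
edgeL [ 495.3 -108.9  111.4] [np.float64(0.2), np.float64(0.2)]
edgeR [ 520.5 -394.   109.7] [np.float64(0.7), np.float64(0.7)]
hingeR [ 678.2 -378.6   77.8] [np.float64(1.9), np.float64(1.9)]
hingeL [652.8 -90.9  78.4] [np.float64(0.9), np.float64(0.9)]
ring [527.1  34.   45.2] [np.float64(0.4), np.float64(0.4)]
postR [ 515.1 -400.9   68.2] [np.float64(1.1), np.float64(1.1)]
finTop [ 566.6 -334.8   76.3] [np.float64(7.7), np.float64(7.7)]
```

```bash
cat >> h.py <<'E'
a0=0.094; O=np.array([541,-122.5]); 
ex=np.array([np.cos(a0),np.sin(a0),0]); ey=np.array([-np.sin(a0),np.cos(a0),0]); ez=np.array([0,0,1.])
def rd(x,y,z): return np.append(O,0)+ex*x+ey*y+ez*z
Rd=np.column_stack([ey,ex,-ez])     # jaws across the track, camera towards +y
H=rd(120,-125,75.5)
def bar(th): return H-ex*215*np.cos(th)+ez*215*np.sin(th)
def tilt(b): # fingers lean towards +x by b
    z=-ez*np.cos(b)+ex*np.sin(b); y=ex*np.cos(b)+ez*np.sin(b); return np.column_stack([np.cross(y,z),y,z])
def info(m=""):
    s=bot.read_state(); print(m,round(s["clock"],1),s["tcp_pos"].round(1),s["wrist_force"].round(1),round(s["grip_width"],1),flush=True)
E
python3 - <<'E'
from h import *
print(np.linalg.det(Rd), np.linalg.det(tilt(.3)))
for th in (0,.2,.8,1.65,1.7):
    for b in (0,.3,-.3): print(th,b,bar(th).round(0), bot.solve_ik(bar(th)+tilt(b)[:,2]*18.7,tilt(b)) is not None)
bot.grip(32)
p=bar(.2)
bot.reach(p+ez*110,Rd); info()
T=toolT(); c=viewer.camera("wrist"); save(c,"w1")
print(proj(c,p+ey*60,T),proj(c,p-ey*60,T))
c=viewer.camera("top"); save(c,"t1",(240,170,570,400),2.4)
E
```

```text
1.0 0.9999999999999999
0 0 [ 458. -256.   76.] True
0 0.3 [ 458. -256.   76.] True
0 -0.3 [ 458. -256.   76.] True
0.2 0 [ 462. -255.  118.] True
0.2 0.3 [ 462. -255.  118.] True
0.2 -0.3 [ 462. -255.  118.] True
0.8 0 [ 523. -250.  230.] True
0.8 0.3 [ 523. -250.  230.] True
0.8 -0.3 [ 523. -250.  230.] True
1.65 0 [ 689. -234.  290.] True
1.65 0.3 [ 689. -234.  290.] True
1.65 -0.3 [ 689. -234.  290.] True
1.7 0 [ 700. -233.  289.] True
1.7 0.3 [ 700. -233.  289.] True
1.7 -0.3 [ 700. -233.  289.] True
 2.5 [ 461.9 -257.4  228. ] [-0.3  0.1 -0.4] 32.2
[318.39711007 151.02886386] [318.63493425 295.55299345]
```

View pics/w1.png

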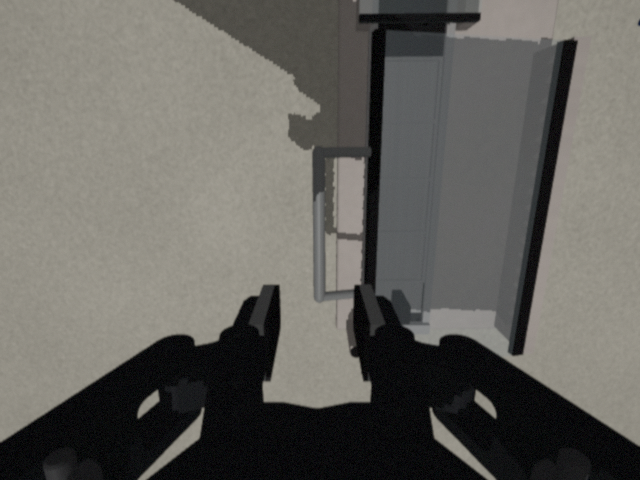

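```bash
python3 - <<'E'
from h import *
d=lambda th: bar(th)-ez*18.7
hit=bot.line_to(d(.2)+ez*1,rate=90,contact_N=15); info(f"hit{hit}")
bot.grip(0,70); info("gripped")
for th in np.linspace(.2,1.62,12)[1:]:
    bot.line_to(d(th),rate=110); info(f"{th:.2f}")
E
```

```text
hitFalse 4.2 [ 462.9 -255.7  101.1] [ 0.6  0.3 -0.1] 32.1
gripped 4.6 [ 462.5 -255.5  100.6] [-0.1 -0.6 -0.3] -0.1
0.33 5.0 [ 469.8 -254.9  126.5] [ 0.8 -0.4  0.3] 0.2
0.46 5.4 [ 479.9 -253.7  151.5] [-0.1  0.1  0.2] -0.1
0.59 5.8 [ 493.7 -252.4  175.5] [-0.6 -0.  -0.7] -0.1
0.72 6.2 [ 510.4 -250.8  197.5] [ 0.1 -0.3  0.3] 0.2
0.85 6.6 [ 529.6 -249.   217.1] [-0.4 -0.   0.6] 0.0
0.97 7.0 [ 551.3 -247.   234.1] [-0.7 -0.4 -0.2] -0.2
1.10 7.4 [ 575.1 -244.7  248.2] [0.  0.7 0.2] 0.0
1.23 7.8 [ 600.5 -242.3  259.1] [-0.1 -0.2 -0.8] -0.2
1.36 8.2 [ 627.1 -239.9  266.6] [-0.6  0.2  0.7] -0.4
1.49 8.6 [ 654.4 -237.4  270.7] [-0.5  0.2  0.3] -0.1
1.62 9.0 [ 682.1 -234.8  271.2] [-1.1 -0.3  1. ] 0.3
```

```bash
python3 - <<'E'
from h import *
bot.reach(np.array([420,-330,330]),Rd)
c=viewer.camera("top"); save(c,"t2",(240,170,570,400),2.4)
c=viewer.camera("scene"); save(c,"s2",(200,100,430,330),2.6)
T=toolT();c=viewer.camera("wrist"); save(c,"w2"); info()
E
```

```text
10.2 [ 421.3 -329.2  329.5] [-0.2  0.  -0.1] 0.1
```

View pics/t2.png

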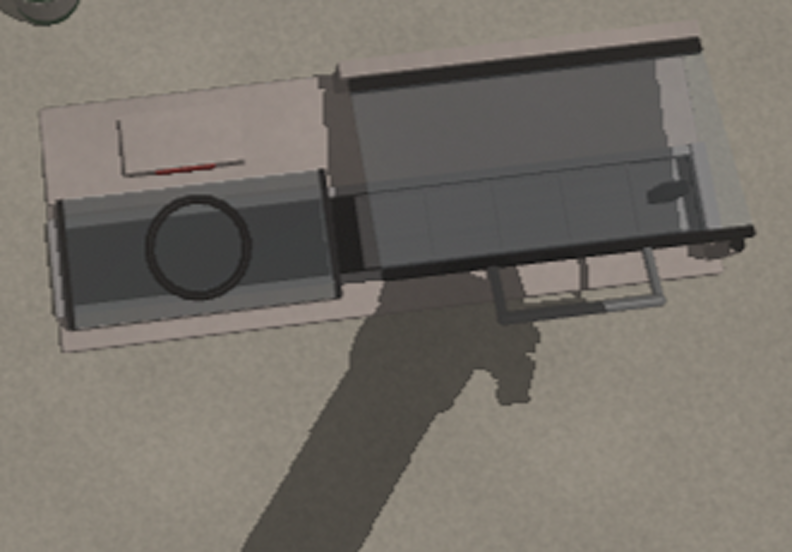

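View pics/s2.png

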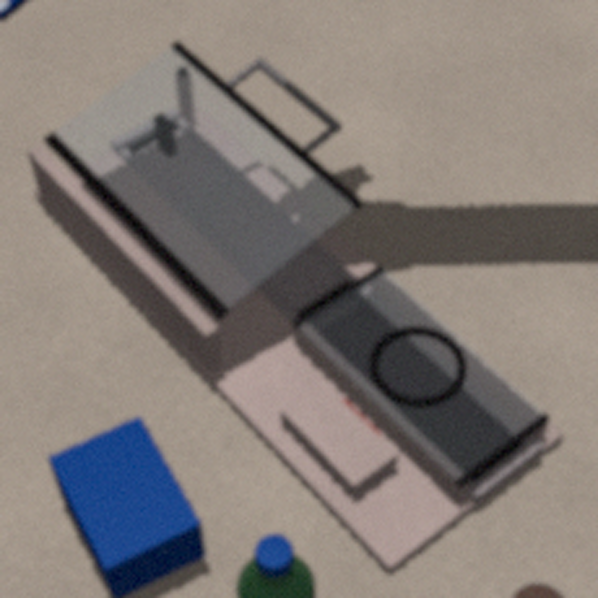

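View pics/w2.png

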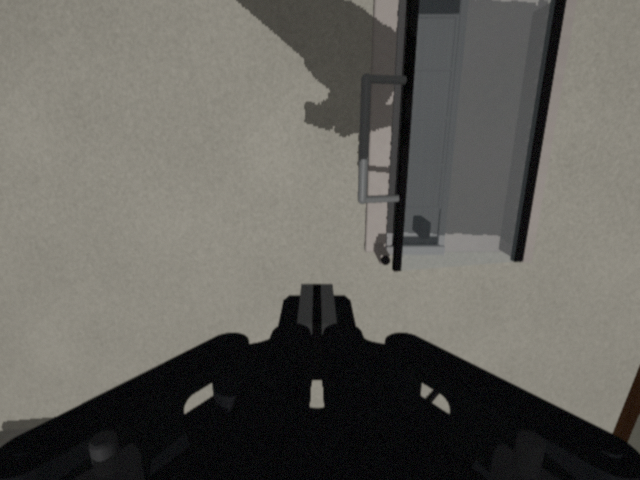

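```bash
python3 - <<'E'
from h import *
c=viewer.camera("wrist"); T2=toolT()
T1=T2.copy(); T1[:3,3]=[461.9,-257.4,228.]; 
t=viewer.camera("top"); s=viewer.camera("scene")
tz=lambda u,v:(240+u/2.4,170+v/2.4)
q=lambda u,v:(200+u/2.6,100+v/2.6)
for n,a,b,d,e in [("L",(319,151),(367,77),(500,321),(340,128)),("R",(319,298),(363,201),(663,301),(262,62))]:
    for m,o in [("ww",[(c,*a,T1),(c,*b,T2)]),("w1t",[(c,*a,T1),(t,*tz(*d),None)]),("w1s",[(c,*a,T1),(s,*q(*e),None)]),("w2t",[(c,*b,T2),(t,*tz(*d),None)]),("w2s",[(c,*b,T2),(s,*q(*e),None)]),("ts",[(t,*tz(*d),None),(s,*q(*e),None)])]:
        p,r=tri(o); print(n,m,p.round(1),r)
print(proj(s,bar(.2)+ey*60),proj(s,bar(.2)-ey*60),q(340,128),q(262,62))
E
```

```text
L ww [ 457.1 -195.6  119.4] [np.float64(0.1), np.float64(0.1)]
L w1t [ 457.1 -195.9  105.6] [np.float64(0.0), np.float64(0.0)]
L w1s [ 456.2 -195.   117.9] [np.float64(0.9), np.float64(0.9)]
L w2t [ 457.3 -194.5  113. ] [np.float64(0.7), np.float64(0.7)]
L w2s [ 456.5 -194.8  118.1] [np.float64(1.0), np.float64(1.0)]
L ts [ 456.3 -193.2  119.2] [np.float64(0.1), np.float64(0.1)]
R ww [ 469.5 -318.2  116.4] [np.float64(0.5), np.float64(0.5)]
R w1t [ 469.3 -320.4  111.2] [np.float64(0.0), np.float64(0.0)]
R w1s [ 468.2 -315.5  119.8] [np.float64(1.1), np.float64(1.1)]
R w2t [ 468.9 -317.5  120.8] [np.float64(0.4), np.float64(0.4)]
R w2s [ 468.2 -316.8  118.8] [np.float64(1.7), np.float64(1.7)]
R ts [ 467.7 -317.   118.4] [np.float64(1.4), np.float64(1.4)]
[330.05643215 149.02273012] [300.52393347 124.16546229] (330.7692307692308, 149.23076923076923) (300.7692307692308, 123.84615384615384)
```

```bash
python3 - <<'E'
from h import *
d=lambda th: bar(th)-ez*18.7
bot.grip(34)
bot.reach(d(.2)+ez*60,Rd)
bot.line_to(d(.2),rate=90,contact_N=15); info()
c=viewer.camera("wrist"); save(c,"w3",(160,120,480,360),2)
c=viewer.camera("scene"); save(c,"s3",(200,20,430,230),3)
c=viewer.camera("top"); save(c,"t3",(340,170,570,400),2.4)
E
```

```text
12.4 [ 462.9 -255.7  100. ] [ 0.7 -0.5  0.2] 34.2
```

View pics/w3.png

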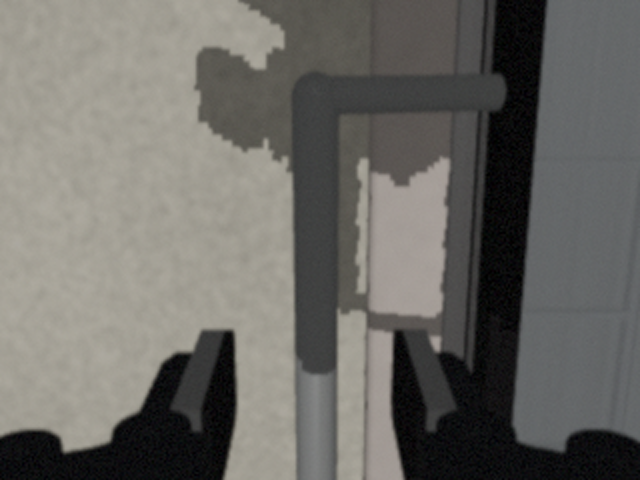

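View pics/s3.png

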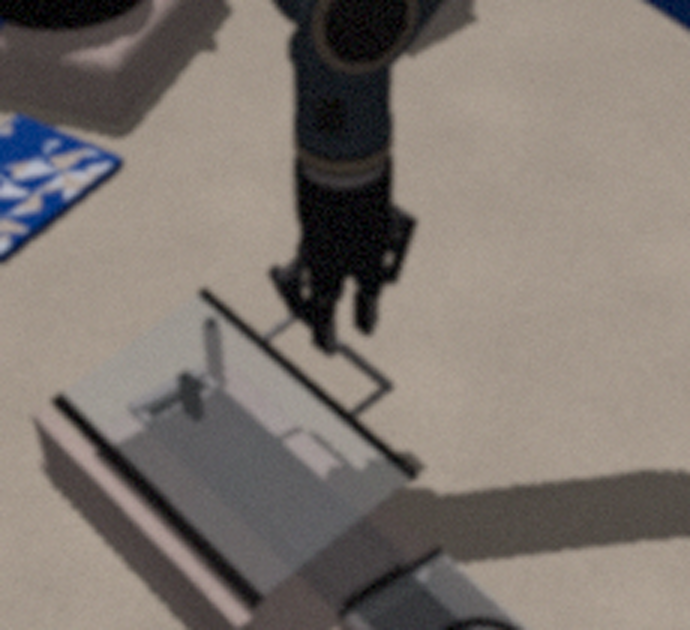

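View pics/t3.png

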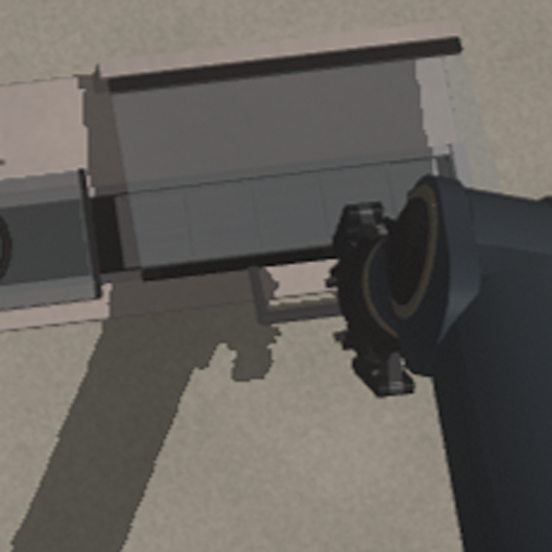

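```bash
python3 - <<'E'
from h import *
bot.grip(14,50); info()
c=viewer.camera("wrist"); save(c,"w4a",(200,160,440,360),1.6)
bot.grip(5,50); info()
c=viewer.camera("wrist"); save(c,"w4",(200,160,440,360),1.6)
bot.dwell(.3); info()
a=cv2.imread("pics/w4a.png");b=cv2.imread("pics/w4.png"); cv2.imwrite("pics/w4ab.png",np.hstack([a,b]))
E
```

```text
12.9 [ 462.5 -255.5   99.6] [ 0.3  0.6 -0.7] 14.2
 13.2 [ 462.4 -255.4   99.5] [-1.1 -0.1  0.3] 5.2
 13.5 [ 462.4 -255.5   99.5] [ 0.1  0.2 -0.5] 5.2
```

View pics/w4ab.png

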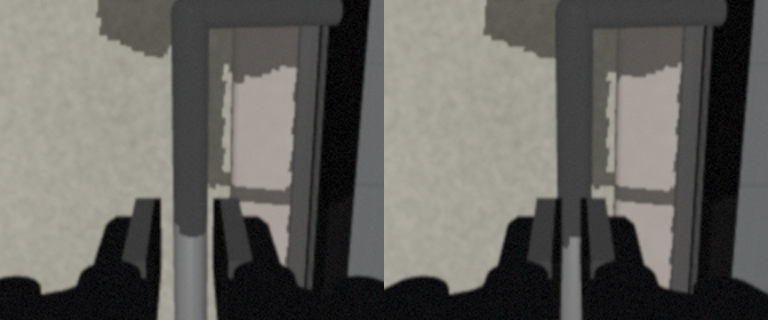

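```bash
python3 - <<'E'
from h import *
T=toolT(); c=viewer.camera("wrist"); print("TCP px",proj(c,T[:3,3],T), "bar px", proj(c,bar(.2),T), proj(c,bar(.2)+ey*20,T))
bot.grip(30); p=bar(.2); bot.line_to(p+ez*25,rate=120); bot.grip(0)
h=bot.line_to(p-ez*16,rate=40,contact_N=6); info(h)
c=viewer.camera("wrist"); save(c,"w5",(200,160,440,360),2)
E
```

```text
TCP px [318.17900145 282.40117565] bar px [318.35105665 298.13863673] [318.4271043  257.07475877]
False 16.1 [ 462.6 -255.6  102.5] [0.1 0.7 0.4] -0.0
```

View pics/w5.png

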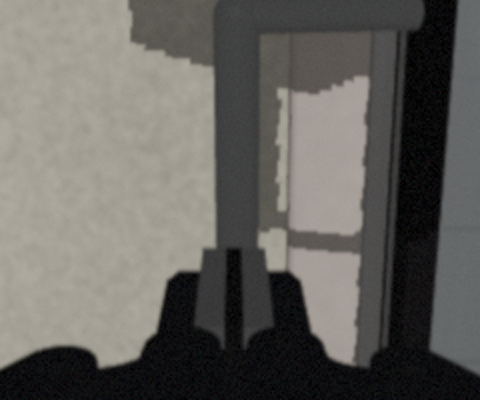

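```bash
python3 - <<'E'
from h import *
T=toolT(); c=viewer.camera("scene"); 
print("tcp",proj(c,T[:3,3]),"bar",proj(c,bar(.2)),proj(c,bar(.2)-ez*20),proj(c,bar(.2)+ey*60))
save(c,"s5",(260,90,360,165),8)
print((proj(c,T[:3,3])-[260,90])*8,(proj(c,bar(.2)+ey*60)-[260,90])*8,(proj(c,bar(.2)-ey*60)-[260,90])*8)
E
```

```text
tcp [314.89841261 140.98187057] bar [314.9506134  136.30828335] [315.00809987 142.22237498] [330.05643215 149.02273012]
[439.18730091 407.85496458] [560.45145719 472.18184094] [324.19146778 273.32369836]
```

View pics/s5.png

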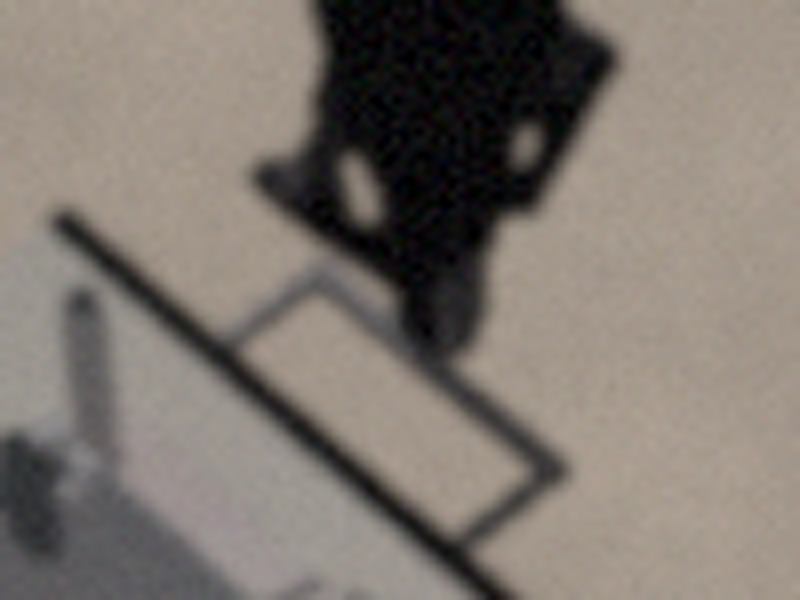

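```bash
python3 - <<'E'
from h import *
p=bar(.2)
h=bot.line_to(p-ez*45,rate=30,contact_N=5); info(h)
c=viewer.camera("scene"); save(c,"s6",(260,90,360,165),8)
E
```

```text
False 17.3 [ 462.8 -255.4   73.4] [-0.2  0.8 -0.5] 0.1
```

View pics/s6.png

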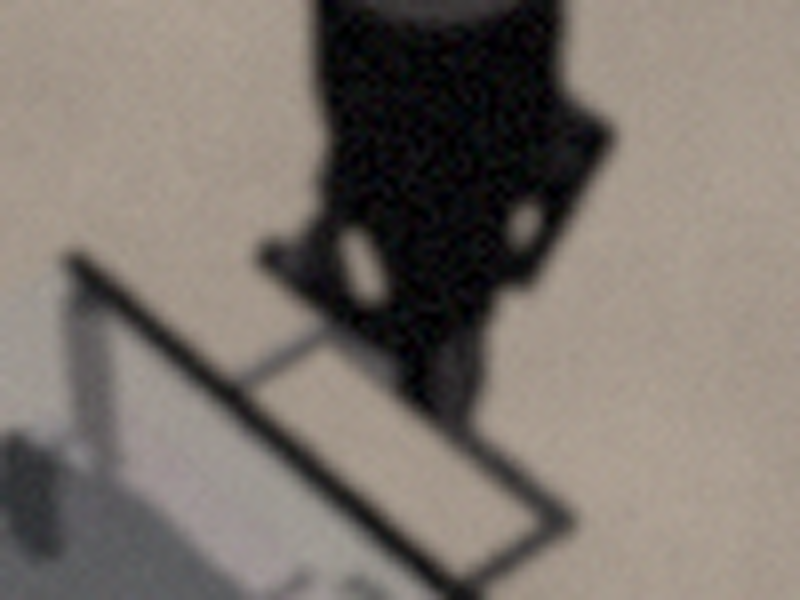

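```bash
python3 - <<'E'
from h import *
p=toolT()[:3,3]
bot.line_to(p+ez*60,rate=150); q=np.array([370,-300,0.])
bot.line_to(q+ez*60,rate=200); info()
h=bot.line_to(q+ez*5,rate=80,contact_N=8); info(h)
if not h:
    h=bot.line_to(q-ez*40,rate=25,contact_N=8); info(h)
c=viewer.camera("scene"); T=toolT(); print(proj(c,T[:3,3])); save(c,"s7",(260,50,380,140),6)
print((proj(c,T[:3,3])-[260,50])*6)
E
```

```text
18.6 [ 371.3 -299.7   60.3] [ 0.7 -0.1 -0.1] 0.0
False 19.5 [ 370.4 -300.1    5.2] [ 0.1 -0.1 -0.9] 0.1
True 20.7 [ 369.9 -299.9  -27.6] [-1.5 -0.1  7.2] 0.0
[333.31602405 153.90259151]
[439.89614427 623.41554908]
```

View pics/s7.png

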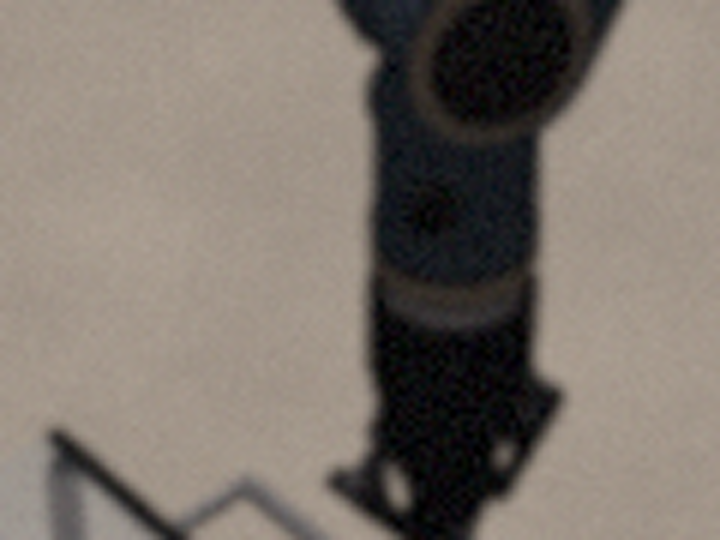

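```bash
cat >> h.py <<'E'
TIP=26.5; GD=18.7
def tcp(tip,R=Rd): return np.asarray(tip,float)+R[:,2]*TIP      # reported TCP for a wanted tip position
def tcpg(g,R=Rd): return np.asarray(g,float)+R[:,2]*(TIP+GD)
E
python3 - <<'E'
from h import *
bot.grip(32); p=toolT()[:3,3]; bot.line_to(p+ez*140,rate=250)
c=viewer.camera("scene")
for th in(.05,.09,.13): print(th,(proj(c,bar(th)+ey*60)-[260,90])*8)
save(c,"s8",(260,90,360,165),8)
E
```

```text
0.05 [568.17241362 541.04151382]
0.09 [567.28600921 522.21252934]
0.13 [565.55474685 503.70439567]
```

View pics/s8.png

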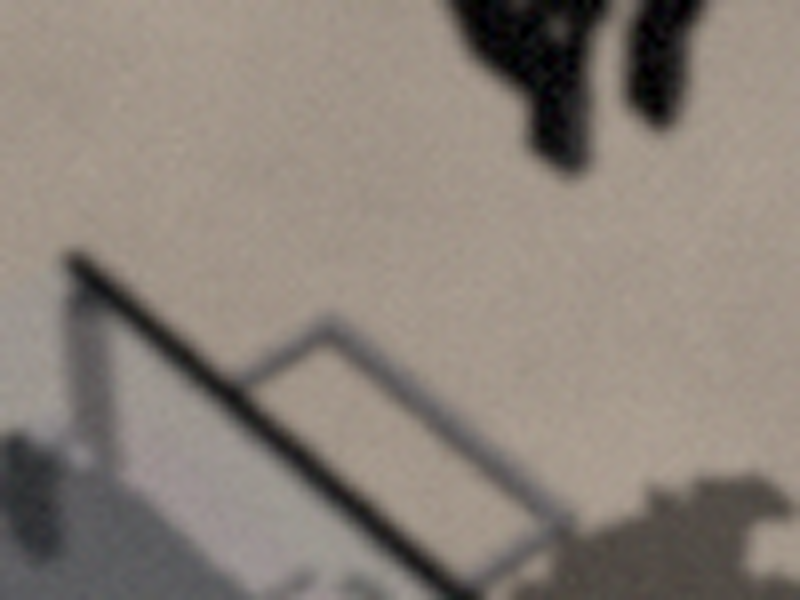

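```bash
python3 - <<'E'
from h import *
p=bar(.09)
bot.reach(tcpg(p+ez*50),Rd)
h=bot.line_to(tcpg(p),rate=90,contact_N=15); info(h)
bot.grip(0,80); info("gripped")
w=bot.read_state()["grip_width"]
if w>6:
  for th in np.linspace(.09,1.60,13)[1:]:
    bot.line_to(tcpg(bar(th)),rate=120); info(f"{th:.2f}")
E
```

```text
False 23.1 [ 459.2 -256.    49.8] [ 0.7 -0.  -0.2] 32.3
gripped 23.5 [ 459.9 -256.    50.3] [ 1.1 -0.3  0.1] 7.1
0.22 23.8 [ 463.8 -255.6   76.6] [ 3.9 -0.3 -1.4] 6.9
0.34 24.2 [ 470.8 -254.8  102.2] [ 2.  -0.6  0.9] 7.8
0.47 24.6 [ 480.6 -253.8  126.4] [ 3.5 -2.2 -1.8] 7.1
0.59 25.0 [ 493.7 -252.7  150.3] [-2.8 -1.7  2.5] 7.2
0.72 25.3 [ 509.3 -251.1  171.6] [-4.9 -1.1  2.7] 7.3
0.84 25.7 [ 528.  -249.2  192. ] [-9.6  0.1 10.7] 7.0
0.97 26.1 [ 549.7 -247.2  210.2] [-11.3   0.3  16.3] 7.0
1.10 26.5 [ 573.2 -245.   224.7] [-10.6   0.5  17.6] 6.9
1.22 26.8 [ 600.9 -242.4  235.7] [-3.6 -0.2 11. ] 7.2
1.35 27.2 [ 626.1 -239.9  243.1] [-4.7 -0.7 11.7] 7.3
1.47 27.6 [ 654.  -236.9  246.4] [ 1.1 -0.1  7.2] 7.1
1.60 28.0 [ 680.  -234.3  247.2] [-0.5  0.   7.8] 7.0
```

```bash
python3 - <<'E'
from h import *
for th in (1.64,1.67,1.70):
    h=bot.line_to(tcpg(bar(th)),rate=40,contact_N=22); info((th,h))
    if h: break
c=viewer.camera("top"); save(c,"t9",(240,100,570,330),2.4)
c=viewer.camera("scene"); save(c,"s9",(180,20,430,230),3)
E
```

```text
(1.64, False) 28.3 [ 689.5 -233.2  247.6] [0.3 0.2 7.5] 7.1
(1.67, True) 28.6 [ 689.5 -233.2  247.5] [-1.7 -0.5  4.8] 6.9
```

View pics/t9.png

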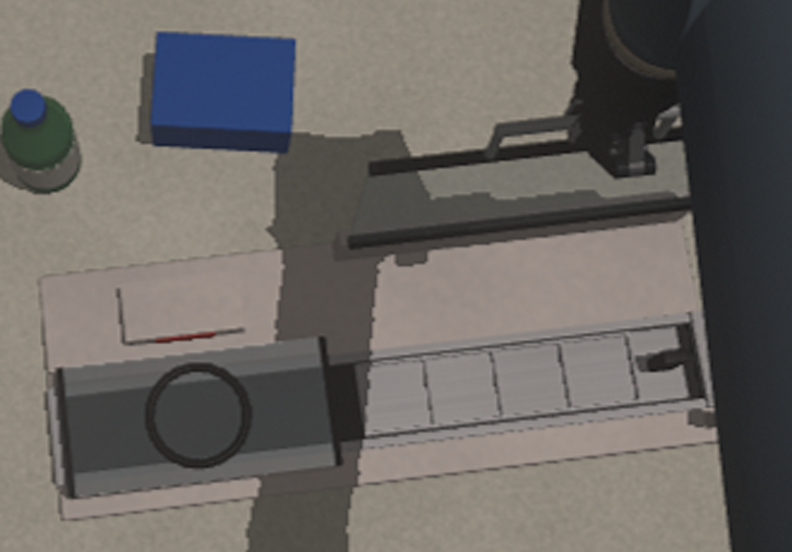

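View pics/s9.png

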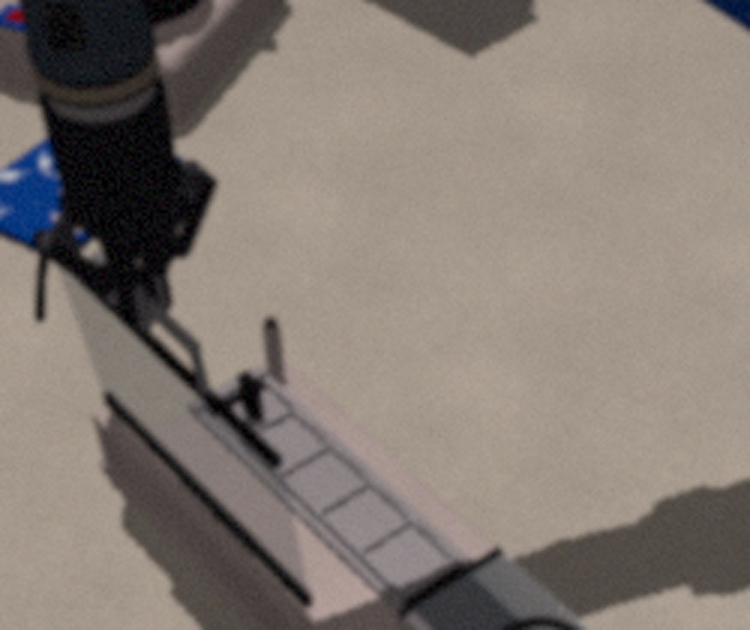

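```bash
python3 - <<'E'
from h import *
for th in (1.67,1.69,1.71):
    h=bot.line_to(tcpg(bar(th)),rate=25,contact_N=30); info((th,h, tcpg(bar(th)).round(1)))
    if h: break
bot.dwell(.2); info()
E
```

```text
(1.67, False, array([ 693.4, -233.7,  244.2])) 29.0 [ 689.4 -233.3  247.4] [-17.5   2.6  17.1] 6.9
(1.69, False, array([ 697.7, -233.3,  243.8])) 29.3 [ 689.2 -233.2  247.4] [-27.7   3.2  23.2] 6.8
(1.71, False, array([ 701.9, -232.9,  243.2])) 29.7 [ 689.  -233.3  247.3] [-40.    3.9  29.4] 6.9
 29.9 [ 689.  -233.3  247.3] [-41.    4.1  29.3] 7.1
```

```bash
python3 - <<'E'
from h import *
bot.line_to(np.array([688.8,-233.4,247.2]),rate=30); info()
bot.grip(32); info()
bot.line_to(np.array([688.8,-233.4,330]),rate=200)
bot.reach(tcp(rd(-10,-200,230)),Rd); info()
T=toolT(); c=viewer.camera("wrist"); save(c,"w10")
c=viewer.camera("top"); save(c,"t10",(240,150,570,330),2.4)
for d in dishes(c,z=10): print(d)
c=viewer.camera("scene")
for d in dishes(c,z=10): print(d)
E
```

```text
30.5 [ 689.3 -233.2  247.6] [-1.1 -0.6  5. ] 7.0
 30.8 [ 688.8 -233.2  246.5] [-0.2  0.4  1.2] 32.0
 32.2 [ 551.2 -321.6  203.8] [1.  0.1 0.1] 32.1
(202.0, 311.3, 400.5, array([459. , 276.8,  10. ]))
(142.1, 308.8, 422.0, array([466.6, 396.6,  10. ]))
(149.8, 269.3, 400.5, array([545.8, 384.5,  10. ]))
(207.4, 254.0, 382.0, array([574.6, 268.4,  10. ]))
(455.2, 373.1, 413.0, array([547.5, 382.8,  10. ]))
(487.4, 357.0, 399.5, array([468.8, 395. ,  10. ]))
(406.7, 335.9, 354.0, array([576.5, 266.7,  10. ]))
(449.8, 311.5, 328.0, array([461.1, 275.4,  10. ]))
(24.3, 99.8, 824.5, array([1053.4, -996. ,   10. ]))
(485.9, 57.6, 646.5, array([-304.8, -362.3,   10. ]))
```

View pics/w10.png

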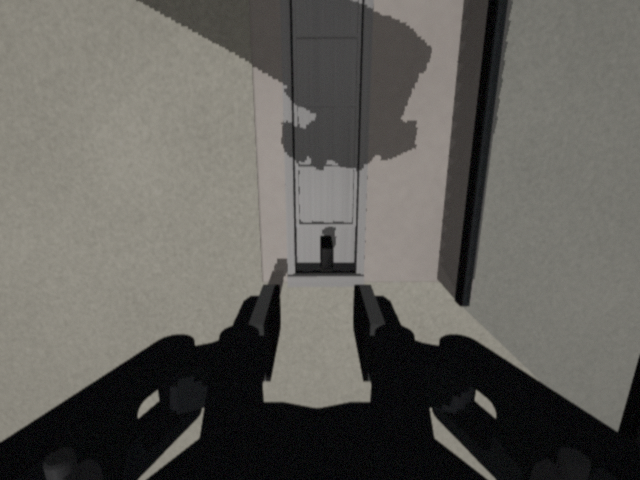

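View pics/t10.png

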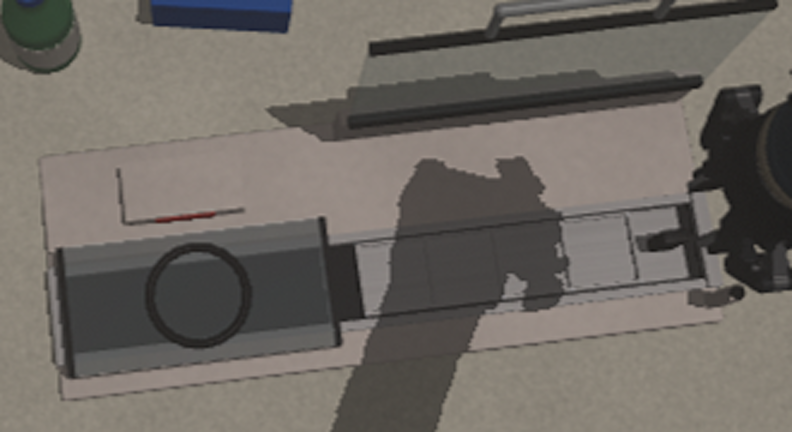

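```bash
python3 - <<'E'
from h import *
bot.reach(tcp(rd(0,-190,180)),Rd); info()
T=toolT(); np.save("T11.npy",T); c=viewer.camera("wrist"); save(c,"w11",(240,0,400,300),2)
for y in(-96,-67,-38,20,78): 
    for yc in(-130,-120): print(y,yc,[(proj(c,rd(x,y+yc,21),T)-[240,0])*2 for x in(-30.5,0,30.5)])
E
```

```text
32.7 [ 558.9 -310.4  152.8] [ 0.9 -0.4  0.6] 31.8
-96 -130 [array([ 87.00110692, 528.12010061]), array([154.84006655, 528.33738712]), array([222.69722863, 528.55473193])]
-96 -120 [array([ 86.49246153, 506.94757293]), array([154.91523274, 507.16386503]), array([223.35652109, 507.38021567])]
-67 -130 [array([ 85.50151573, 465.69913631]), array([155.06167242, 465.91335073]), array([224.64096707, 466.12762409])]
-67 -120 [array([ 84.96661609, 443.43376678]), array([155.14071894, 443.64678258]), array([225.3342991, 443.8598575])]
-38 -130 [array([ 83.92385037, 400.02830922]), array([155.29481754, 400.23883294]), array([226.68593217, 400.44941609])]
-38 -120 [array([ 83.36061001, 376.58324854]), array([155.37805279, 376.79234073]), array([227.41600973, 377.00149248])]
20 -130 [array([ 80.50856863, 257.86611059]), array([155.79952867, 258.06703378]), array([231.11291045, 258.26801679])]
20 -120 [array([ 79.88144738, 231.76198755]), array([155.89220564, 231.96090835]), array([231.92581647, 232.15988896])]
78 -130 [array([76.69632869, 99.18039958]), array([156.36291162,  99.3680032 ]), array([236.05459856,  99.55566593])]
78 -120 [array([75.99380882, 69.93778481]), array([156.46673294,  70.12263423]), array([236.96527188,  70.30754249])]
```

View pics/w11.png

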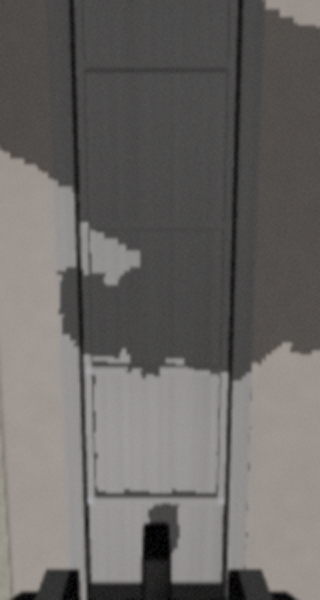

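```bash
python3 - <<'E'
from h import *
T=toolT(); ims=[viewer.camera("wrist") for _ in range(4)]; c=ims[0]
g=np.mean([i["image"].astype(float).mean(2) for i in ims],0)
p=g[:,300:332].mean(1)
p2=g[:,306:312].mean(1)
for a,b in((25,50),(105,130),(170,195),(238,258)): print([(r,int(p[r]),int(p2[r])) for r in range(a,b)])
for r in (230,215,50,90,): print(r,[int(v) for v in g[r-3:r+4,268:372].mean(0)])
E
```

```text
[(25, 74, 74), (26, 74, 74), (27, 74, 74), (28, 74, 74), (29, 73, 74), (30, 71, 71), (31, 66, 66), (32, 63, 62), (33, 66, 66), (34, 71, 72), (35, 74, 74), (36, 74, 74), (37, 75, 75), (38, 75, 75), (39, 74, 75), (40, 75, 75), (41, 75, 75), (42, 75, 75), (43, 75, 75), (44, 75, 75), (45, 74, 74), (46, 75, 75), (47, 75, 75), (48, 74, 75), (49, 74, 74)]
[(105, 72, 72), (106, 72, 72), (107, 73, 73), (108, 73, 73), (109, 73, 73), (110, 72, 72), (111, 71, 71), (112, 70, 70), (113, 71, 71), (114, 71, 71), (115, 72, 72), (116, 72, 71), (117, 72, 72), (118, 72, 71), (119, 74, 72), (120, 75, 71), (121, 76, 72), (122, 81, 73), (123, 84, 76), (124, 87, 83), (125, 89, 93), (126, 90, 98), (127, 90, 99), (128, 90, 98), (129, 89, 96)]
[(170, 71, 70), (171, 73, 70), (172, 74, 70), (173, 76, 70), (174, 77, 70), (175, 82, 70), (176, 90, 70), (177, 94, 69), (178, 90, 69), (179, 85, 68), (180, 89, 68), (181, 98, 69), (182, 106, 75), (183, 114, 90), (184, 122, 109), (185, 128, 123), (186, 135, 133), (187, 141, 141), (188, 145, 146), (189, 147, 147), (190, 147, 147), (191, 147, 148), (192, 147, 148), (193, 1
[... 1547 characters left out ...]
 73, 72, 72, 73, 74, 75, 75, 75, 76, 76, 75, 74, 74, 75, 75, 75, 75, 74, 75, 74, 73, 75, 76, 76, 76, 75, 74, 75, 75, 74, 74, 75, 75, 75, 74, 75, 75, 76, 75, 74, 75, 75, 76, 76, 76, 76, 75, 71, 70, 73, 74, 68, 46, 31, 46, 64, 71, 73, 73, 73, 72, 71, 70, 71, 73, 75, 76, 77, 77]
90 [111, 109, 105, 100, 91, 87, 78, 54, 32, 44, 65, 72, 72, 69, 71, 74, 74, 73, 73, 73, 72, 73, 73, 73, 74, 73, 72, 72, 72, 73, 74, 73, 72, 72, 72, 72, 71, 71, 71, 72, 73, 73, 73, 75, 74, 74, 74, 74, 74, 73, 73, 73, 73, 74, 73, 72, 72, 74, 75, 75, 74, 73, 74, 74, 74, 73, 73, 73, 73, 73, 73, 74, 74, 73, 72, 73, 74, 75, 75, 76, 75, 71, 69, 71, 73, 67, 45, 31, 46, 66, 72, 72, 73, 73, 72, 71, 71, 72, 73, 76, 77, 77, 78, 77]
```

```bash
python3 - <<'E'
from h import *
T=np.load("T11.npy"); c=viewer.camera("wrist"); T=toolT()
def R(p): q=p-np.append(O,0); return round(q@ex,1),round(q@ey,1)
for v,z,yc in((241.7,16,-94.5),(245.5,21,-94.5),(30.8,21,76.5),(33.8,16,76.5),(112.3,18,18.5)):
    r=R(plane(c,316,v,z,T)); print(v,r,"carriage y=",r[1]-yc)
for v,a,b in((230,280.3,351.8),(215,280,352.1),(90,276.1,355),(50,275.2,355.8)):
    print(R(plane(c,a,v,18,T)),R(plane(c,b,v,18,T)))
E
```

```text
241.7 (np.float64(-0.5), np.float64(-209.7)) carriage y= -115.19999999999999
245.5 (np.float64(-0.5), np.float64(-211.8)) carriage y= -117.30000000000001
30.8 (np.float64(-0.3), np.float64(-41.2)) carriage y= -117.7
33.8 (np.float64(-0.3), np.float64(-42.0)) carriage y= -118.5
112.3 (np.float64(-0.4), np.float64(-99.5)) carriage y= -118.0
(np.float64(-32.3), np.float64(-198.2)) (np.float64(31.4), np.float64(-198.3))
(np.float64(-32.1), np.float64(-184.6)) (np.float64(31.3), np.float64(-184.7))
(np.float64(-32.3), np.float64(-82.6)) (np.float64(30.8), np.float64(-82.6))
(np.float64(-32.1), np.float64(-53.7)) (np.float64(30.6), np.float64(-53.7))
```

```bash
python3 - <<'E'
from h import *
bot.grip(64)
bot.line_to(tcp(rd(0,-150,230)),rate=250)
bot.reach(tcp(np.array([515,330,0])-ey*69+ez*180),Rd); info()
T=toolT(); c=viewer.camera("wrist"); save(c,"w12")
for d in dishes(c,T,z=16): print(d)
for d in dishes(c,T,z=8): print(d)
print(T[:3,3])
E
```

```text
35.8 [522.3 259.9 153.3] [-0.1 -1.2 -0.7] 63.8
(374.0, 216.8, 2001.0, array([571.6, 269.2,  16. ]))
(246.3, 195.7, 2113.5, array([458.7, 277.5,  16. ]))
(358.5, 74.1, 2767.0, array([543.6, 382.5,  16. ]))
(262.0, 46.7, 2946.5, array([466.5, 395. ,  16. ]))
(374.0, 216.8, 2001.0, array([573. , 267.6,   8. ]))
(246.3, 195.7, 2113.5, array([457.2, 276.2,   8. ]))
(358.5, 74.1, 2767.0, array([544.3, 383.8,   8. ]))
(262.0, 46.7, 2946.5, array([465.2, 396.7,   8. ]))
[522.34758276 259.92824485 153.30430816]
```

View pics/w12.png

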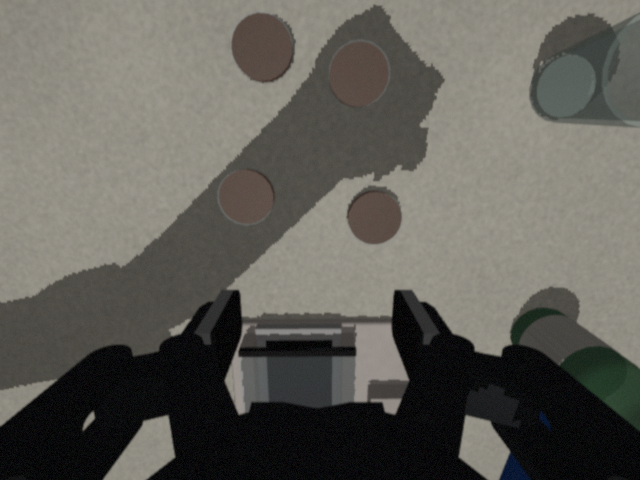

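```bash
cat >> h.py <<'E'
def pocket(k): return rd(-0.6,-117.5+(-67,-9,49,107)[k],16)
def clean(p): # hover, look, and refine later
    pass
E
python3 - <<'E'
from h import *
a=np.array([458,277,0.])
bot.line_to(tcp(a+ez*40),rate=250)
h=bot.line_to(tcp(a-ez*12),rate=50,contact_N=5); info(("bench",h))
z=bot.read_state()["tcp_pos"][2]
bot.line_to(np.append(tcp(a)[:2],z+5.5),rate=60); info()
bot.grip(40,40); info("grip")
T=toolT(); c=viewer.camera("wrist"); save(c,"w13",(160,150,480,400),2)
bot.line_to(tcp(a+ez*120),rate=200); info("up")
T=toolT(); c=viewer.camera("wrist"); save(c,"w14",(160,150,480,400),2)
for n in("top","scene"): print([d[3] for d in dishes(viewer.camera(n),z=10)])
E
```

```text
('bench', True) 37.5 [457.6 276.7 -33.7] [-1.4 -1.6  7.3] 63.9
 37.7 [458.2 277.3 -28.1] [ 0.6 -0.3 -0.4] 64.0
grip 38.0 [458.  276.9 -28.1] [-0.3 -1.2  3.6] 48.7
up 38.8 [457.5 276.1  92.4] [ 0.2 -0.3 -0.6] 48.6
[array([574.4, 268.3,  10. ])]
[array([546.7, 382.6,  10. ]), array([469.1, 394.5,  10. ]), array([576.5, 267. ,  10. ]), array([1053.6, -996.3,   10. ]), array([-304.4, -419.2,   10. ])]
```

View pics/w14.png

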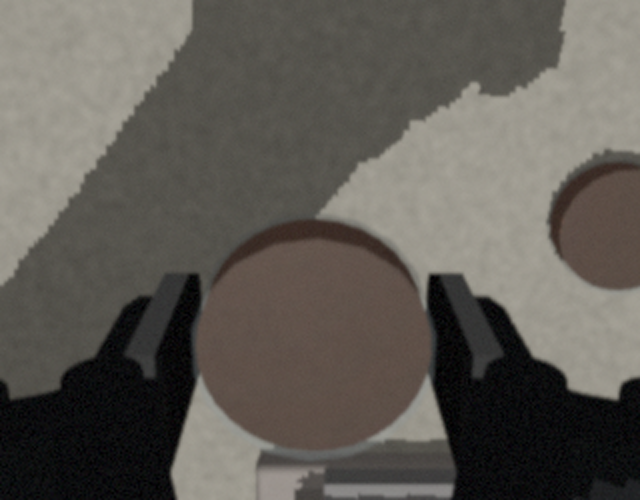

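```bash
cat >> h.py <<'E'
def place(k,zexp,over=(0,0)):
    """carry the held dish to pocket k; zexp = reported TCP height with the dish on the pocket floor"""
    p=pocket(k); p=p+ex*over[0]+ey*over[1]
    bot.line_to(np.append(p[:2],85),rate=280); info("over")
    bot.line_to(np.append(p[:2],zexp+15),rate=150)
    h=bot.line_to(np.append(p[:2],zexp-2),rate=30,contact_N=6); info(("down",h,zexp))
E
python3 - <<'E'
from h import *
place(3,-12.1)
c=viewer.camera("wrist"); save(c,"w15",(160,150,480,400),2)
E
```

```text
over 40.6 [ 541.2 -131.2   85.1] [-0.2  0.3 -0. ] 48.6
('down', True, -12.1) 41.8 [ 541.7 -133.3   -9.3] [-0.9  1.   5.8] 48.3
```

View pics/w15.png

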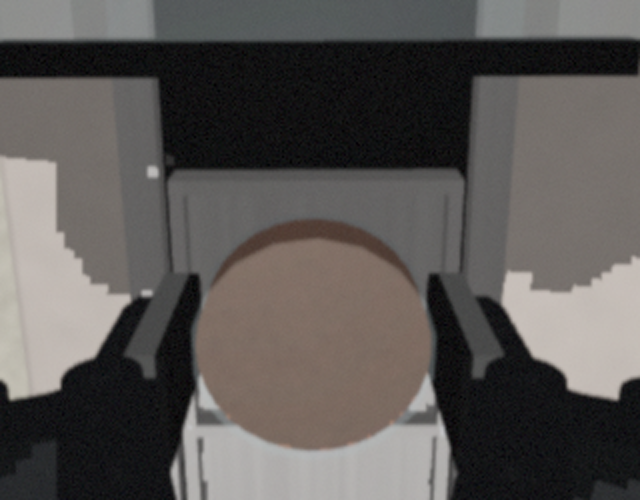

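```bash
python3 - <<'E'
from h import *
T=toolT(); c=viewer.camera("wrist")
def R(p): q=p-np.append(O,0); return round(q@ex,1),round(q@ey,1)
print("axis at z=32:",proj(c,T[:3,3]*[1,1,0]+ez*32,T)," (zoom)",(proj(c,T[:3,3]*[1,1,0]+ez*32,T)-[160,150])*2)
print(T[:3,:3].round(4).tolist())
f=lambda u,v,z:R(plane(c,160+u/2,150+v/2,z,T))
print("TCP",R(T[:3,3]),"dish c z32",f(314,345,32),"dish bottom edge",f(314,218,18),"far wall top",f(316,175,21),f(316,182,21),"near",f(210,410,16),f(210,424,21),f(210,412,21))
E
```

```text
axis at z=32: [318.49761178 322.66914841]  (zoom) [316.99522357 345.33829682]
[[-0.0934, 0.9956, -0.0011], [0.9956, 0.0933, -0.0022], [-0.0021, -0.0013, -1.0]]
TCP (np.float64(-0.2), np.float64(-10.8)) dish c z32 (np.float64(-0.8), np.float64(-10.7)) dish bottom edge (np.float64(-0.9), np.float64(11.3)) far wall top (np.float64(-0.4), np.float64(21.5)) (np.float64(-0.4), np.float64(20.1)) near (np.float64(-25.0), np.float64(-36.5)) (np.float64(-24.3), np.float64(-36.7)) (np.float64(-24.2), np.float64(-33.6))
```

```bash
python3 - <<'E'
from h import *
p=toolT()[:3,3]; q=rd(-0.5,-9.0,0)
bot.line_to(np.append(q[:2],-8.3),rate=30); 
h=bot.line_to(np.append(q[:2],-13),rate=20,contact_N=6); info(h)
bot.grip(60); info("rel")
bot.line_to(np.append(q[:2],60),rate=150)
bot.line_to(tcp(rd(0,-75,150)),rate=200); info()
T=toolT(); c=viewer.camera("wrist"); save(c,"w16",(160,0,480,300),2)
print(dishes(c,T,z=28))
E
```

```text
True 42.3 [ 541.3 -131.5   -9.3] [-2.2 -0.8  6.4] 48.6
rel 42.6 [ 540.7 -131.5  -10.2] [-1.   0.4 -0.5] 60.3
 43.8 [ 547.  -196.1  122.2] [ 0.9 -0.6 -0.5] 60.3
[(318.0, 148.0, 3145.5, array([ 540.6, -131.9,   28. ]))]
```

View pics/w16.png

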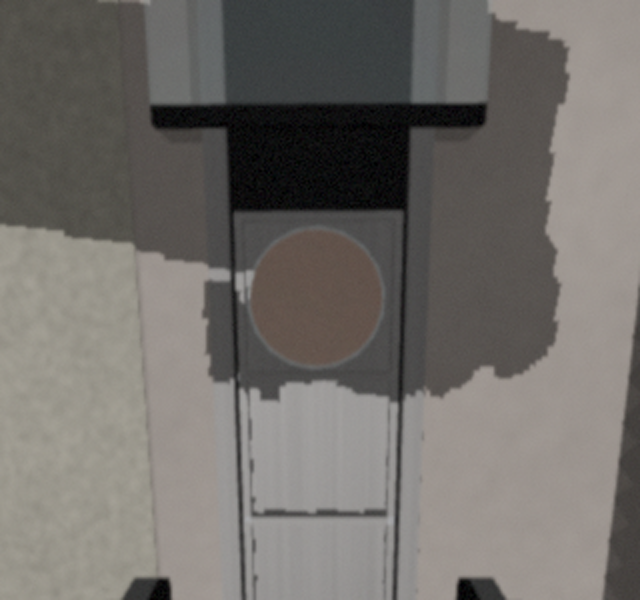

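```bash
cat >> h.py <<'E'
def pocket(k): return rd(-0.5,-116+(-67,-9,49,107)[k],16)
def pick(a):
    a=np.append(a,0.)
    bot.line_to(tcp(a+ez*45),rate=300); 
    bot.line_to(np.append(a[:2],-25),rate=90); 
    bot.grip(40,45); info("grip")
    bot.line_to(np.append(a[:2],85),rate=220); info("up")
def look(hx,hy,names=("top","scene")):
    bot.line_to(tcp(np.array([hx,hy,0])-ey*69+ez*180),rate=320)
    T=toolT(); c=viewer.camera("wrist"); r=dishes(c,T,z=12); print("wrist",[d[3][:2] for d in r]); return c,r
E
python3 - <<'E'
from h import *
for n in("top","scene"): print(n,[d[3][:2] for d in dishes(viewer.camera(n),z=10)])
bot.line_to(toolT()[:3,3]+ez*30,rate=200)
c,r=look(500,360); info()
b=min([d[3][:2] for d in r],key=lambda p:np.hypot(*(p-[466,396])))
print(b)
if np.hypot(*(b-[466,396]))<5:
    bot.grip(64); pick(b)
    T=toolT(); save(viewer.camera("wrist"),"w17",(160,150,480,400),1.5)
E
```

```text
top [array([466.9, 396.6]), array([545.7, 384.4]), array([ 544.2, -132.9]), array([574.4, 268.3])]
scene [array([547.9, 383.1]), array([469.1, 395.3]), array([576.7, 267. ]), array([ 536.2, -143. ]), array([1054.5, -995.7]), array([-304.1, -363.3])]
wrist [array([572. , 268.8]), array([543.9, 383.5]), array([465.5, 396.1])]
 46.0 [507.  289.5 153.2] [ 0.4 -0.   0.6] 60.1
[465.5 396.1]
grip 47.8 [465.9 396.9 -24.1] [-1.  -0.3  3.2] 47.7
up 48.5 [465.2 395.   83.9] [-0.3 -1.  -0. ] 47.7
```

View pics/w17.png

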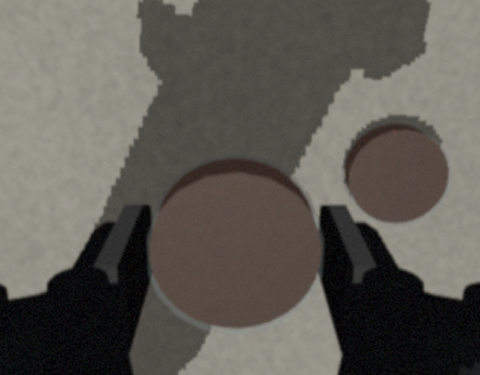

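```bash
python3 - <<'E'
from h import *
place(2,-8.6)
c=viewer.camera("wrist"); save(c,"w18",(160,150,480,400),2); T=toolT()
def R(p): q=p-np.append(O,0); return (q@ex).round(1),(q@ey).round(1)
print("dish", [R(d[3]) for d in dishes(c,T,z=32)], "TCP",R(T[:3,3]),"pocket",R(pocket(2)))
E
```

```text
over 50.8 [ 546.8 -187.8   85.1] [ 0.1 -0.6 -0.1] 48.0
('down', True, -8.6) 52.0 [ 546.8 -189.4   -8.1] [-0.4 -0.5  4.1] 48.1
dish [(np.float64(-1.6), np.float64(-119.3))] TCP (np.float64(-0.5), np.float64(-67.3)) pocket (np.float64(-0.5), np.float64(-67.0))
```

View pics/w18.png

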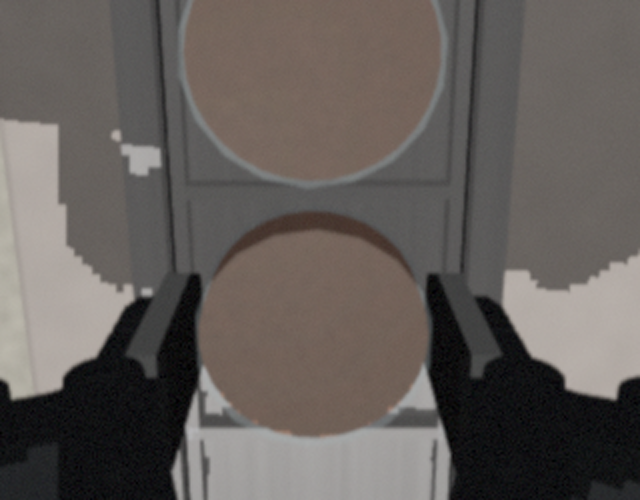

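```bash
python3 - <<'E'
from h import *
bot.grip(60); p=toolT()[:3,3]; info("rel")
bot.line_to(np.append(p[:2],85),rate=150)
c=viewer.camera("wrist"); save(c,"w19",(120,100,520,400),1.5)
for n in("top","scene"): print(n,[d[3][:2] for d in dishes(viewer.camera(n),z=10)])
bot.line_to(toolT()[:3,3]+ez*30,rate=200)
c,r=look(515,330); info()
b=min([d[3][:2] for d in r],key=lambda p:np.hypot(*(p-[544,383.4]))); print(b)
if np.hypot(*(b-[544,383.4]))<5:
    bot.grip(64); pick(b)
    T=toolT(); save(viewer.camera("wrist"),"w20",(160,150,480,400),1.5)
E
```

```text
rel 52.3 [ 545.9 -189.4   -8.9] [ 0.5  0.5 -0.1] 60.3
top [array([545.6, 384.4]), array([ 544.2, -132.9]), array([ 548.9, -187. ]), array([574.4, 268.5])]
scene [array([547.3, 382.8]), array([576.6, 266.8]), array([ 538.6, -169.5]), array([1054.8, -996.7]), array([-304.2, -366. ])]
wrist [array([572.4, 268.3]), array([543.9, 383.1])]
 55.1 [521.8 259.4 153.1] [ 0.5 -0.8  0.3] 60.1
[543.9 383.1]
grip 57.0 [544.3 383.9 -24. ] [0.1 0.1 4.1] 47.6
up 57.7 [543.5 382.   83.9] [-0.  -0.1 -1.4] 47.9
```

View pics/w19.png

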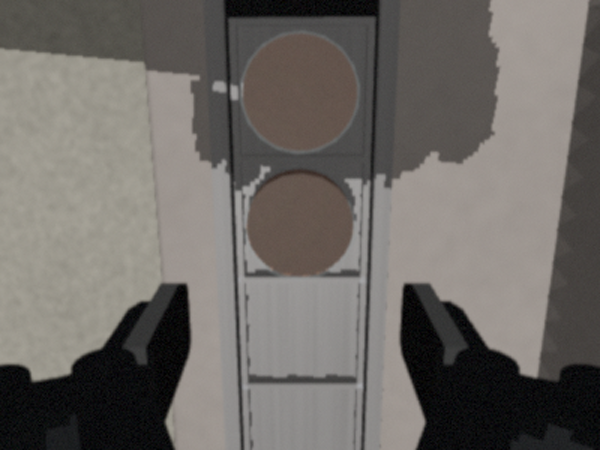

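View pics/w20.png

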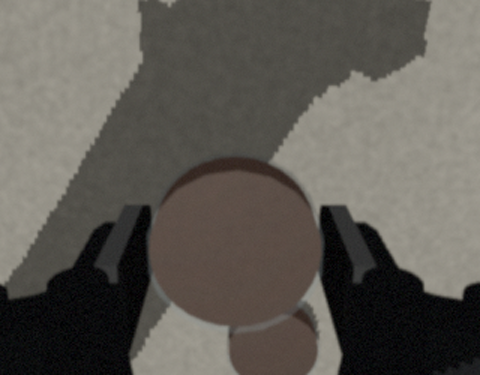

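```bash
python3 - <<'E'
from h import *
place(1,-8.3)
c=viewer.camera("wrist"); save(c,"w21",(160,100,480,400),2)
E
```

```text
over 60.1 [ 552.4 -245.6   85.2] [-0.   0.7 -0.5] 47.8
('down', True, -8.3) 61.3 [ 552.2 -247.2   -8.1] [-0.6  0.7  5.1] 47.7
```

View pics/w21.png

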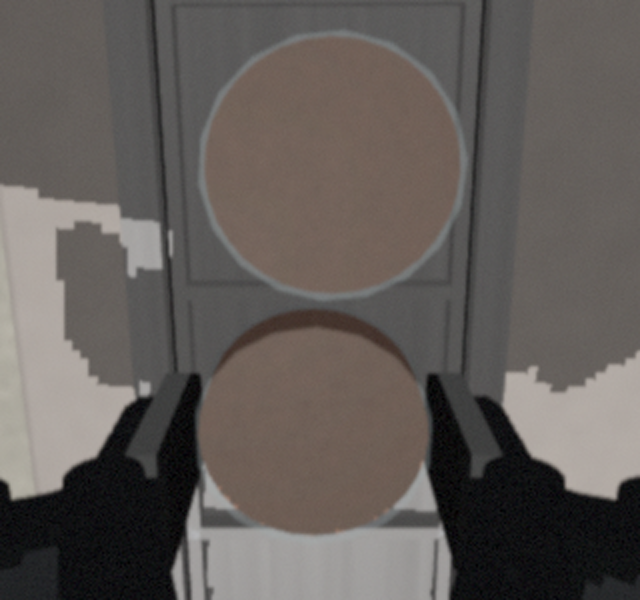

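```bash
python3 - <<'E'
from h import *
bot.grip(60); p=toolT()[:3,3]; info("rel")
bot.line_to(np.append(p[:2],85),rate=150)
bot.line_to(tcp(rd(0,-76-67,140)),rate=200)
T=toolT(); c=viewer.camera("wrist"); save(c,"w22",(200,0,440,300),2)
def R(p): q=p-np.append(O,0); return (q@ex).round(1),(q@ey).round(1)
for d in dishes(c,T,z=30): print(d[:3],R(d[3]))
print("pockets",[R(pocket(k)) for k in range(4)])
for n in("top","scene"): print(n,[d[3][:2] for d in dishes(viewer.camera(n),z=10)])
E
```

```text
rel 61.6 [ 551.3 -247.1   -9. ] [-1.1 -1.  -0.2] 60.1
(317.1, 213.0, 2981.0) (np.float64(-1.1), np.float64(-124.2))
(321.8, 135.2, 3516.0) (np.float64(2.2), np.float64(-70.3))
(316.2, 37.5, 4494.0) (np.float64(-1.4), np.float64(-10.8))
pockets [(np.float64(-0.5), np.float64(-183.0)), (np.float64(-0.5), np.float64(-125.0)), (np.float64(-0.5), np.float64(-67.0)), (np.float64(-0.5), np.float64(-9.0))]
top [array([ 544.2, -132.9]), array([ 554.1, -193.9]), array([ 555.2, -249.4]), array([574.5, 268.3])]
scene [array([576.5, 267. ]), array([ 536.4, -143. ]), array([ 546.4, -229. ]), array([1054.3, -995.7]), array([-302.9, -364.7])]
```

View pics/w22.png

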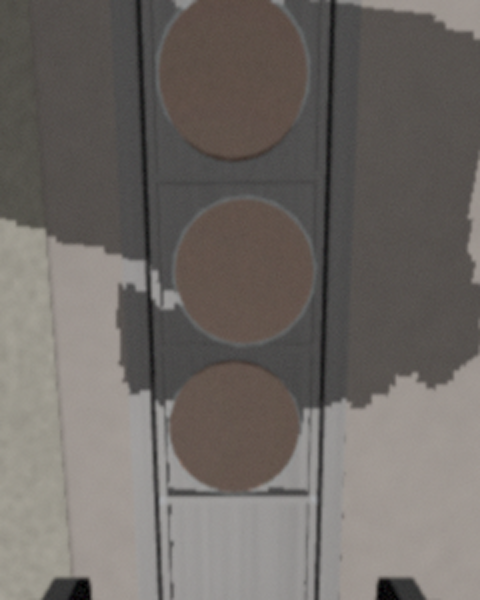

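```bash
python3 - <<'E'
from h import *
bot.grip(0)
for dx,dy in((2+12,-70),(2-12,-70)):
    p=rd(dx,dy,0)
    bot.line_to(tcp(p+ez*42),rate=200)
    h=bot.line_to(tcp(p+ez*28),rate=20,contact_N=4); s=bot.read_state(); print(dx,h,"tip z",s["tcp_pos"][2]+TIP,s["wrist_force"].round(1))
    bot.line_to(tcp(p+ez*50),rate=200)
info()
c=viewer.camera("top"); save(c,"t23",(240,150,570,330),2.4)
E
```

```text
14 True tip z 30.933478955973076 [-1.6  0.9  4.7]
-10 True tip z 30.942475672334737 [-0.6  0.3  5.6]
 66.1 [ 538.7 -193.2   24.3] [-0.  -0.8 -0.3] -0.0
```

View pics/t23.png

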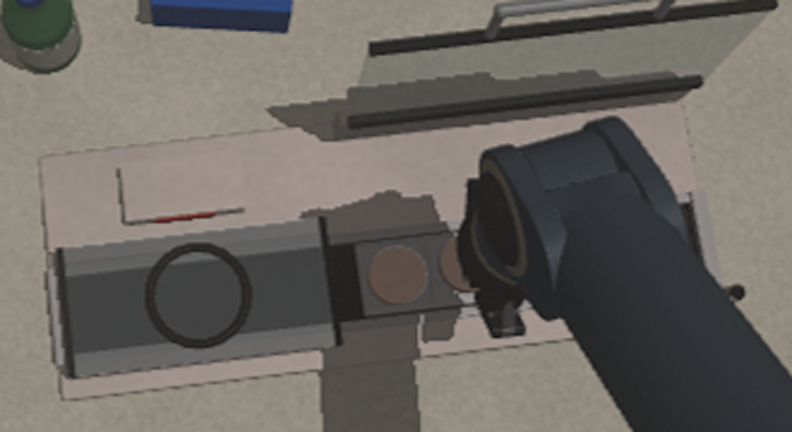

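```bash
python3 - <<'E'
from h import *
bot.grip(64)
bot.line_to(toolT()[:3,3]+ez*90,rate=250)
c,r=look(572,268); info()
for n in("scene",): print(n,[d[3][:2] for d in dishes(viewer.camera(n),z=10)])
b=min([d[3][:2] for d in r],key=lambda p:np.hypot(*(p-[572.2,268.4]))); print(b)
if np.hypot(*(b-[572.2,268.4]))<5:
    pick(b)
    save(viewer.camera("wrist"),"w24",(160,150,480,400),1.5)
    place(0,-8.4)
    save(viewer.camera("wrist"),"w25",(160,100,480,400),2)
E
```

```text
wrist [array([573.2, 267.5])]
 68.8 [578.6 197.  152.9] [-0.3 -0.4 -0.1] 63.8
scene [array([576.1, 266.7]), array([ 536.3, -143.4]), array([ 546.4, -229.9]), array([1054.1, -996.9]), array([-304.9, -363.7])]
[573.2 267.5]
grip 70.4 [573.8 268.2 -24. ] [ 0.7 -0.3  2.9] 47.8
up 71.0 [572.6 266.5  83.9] [-0.6  0.1 -0.5] 47.8
over 73.3 [ 558.  -303.1   85.2] [-0.5  0.9  0.5] 48.1
('down', True, -8.4) 74.5 [ 557.6 -304.9   -8.1] [-0.3  0.5  4.5] 47.7
```

View pics/w25.png

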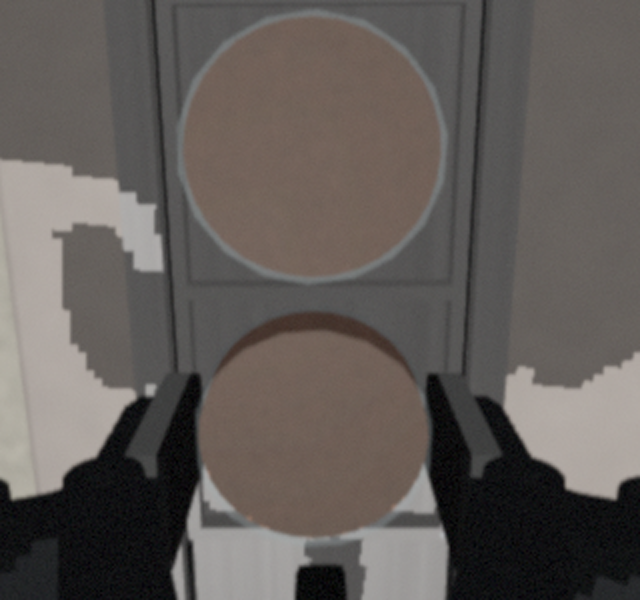

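```bash
python3 - <<'E'
from h import *
bot.grip(60); p=toolT()[:3,3]; info("rel")
bot.line_to(np.append(p[:2],85),rate=150)
bot.line_to(tcp(rd(0,-215,150)),rate=200)
T=toolT(); c=viewer.camera("wrist"); save(c,"w26",(200,0,440,300),2)
def R(p): q=p-np.append(O,0); return (q@ex).round(1),(q@ey).round(1)
for d in dishes(c,T,z=30): print(d[:3],R(d[3]))
bot.grip(40)
bot.line_to(tcp(rd(-.5,-234,90)),rate=150)
h=bot.line_to(tcpg(rd(-.5,-234,52)),rate=60,contact_N=8); info(h)
save(viewer.camera("wrist"),"w27",(160,100,480,400),2)
E
```

```text
rel 74.8 [ 556.7 -304.7   -9.2] [-0.4 -0.9  0.1] 59.5
(318.0, 193.2, 2843.0) (np.float64(-1.1), np.float64(-182.7))
(317.4, 110.9, 3402.0) (np.float64(-1.4), np.float64(-125.3))
(322.7, 28.5, 3708.5) (np.float64(2.2), np.float64(-74.4))
False 78.0 [ 562.9 -355.6    7.2] [ 0.8 -0.7 -0.3] 40.0
```

View pics/w26.png

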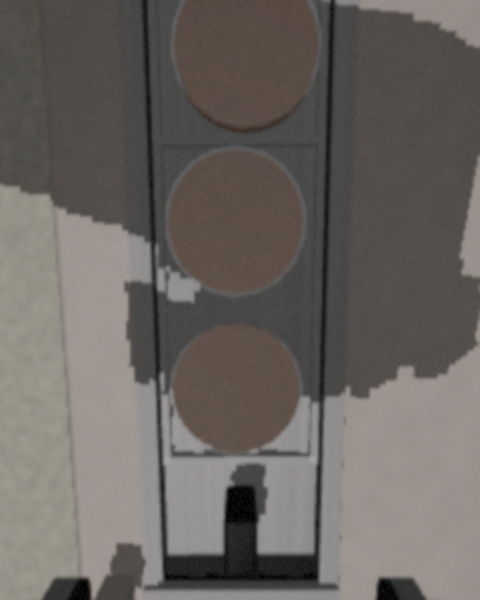

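View pics/w27.png

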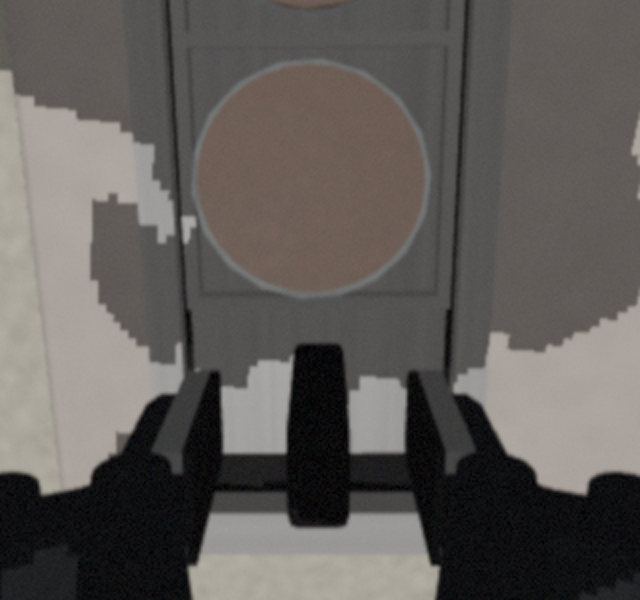

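```bash
python3 - <<'E'
from h import *
bot.grip(5,60); info("grip")
z=bot.read_state()["tcp_pos"][2]
g=lambda y: np.append(rd(-.5-0.002*(y+234),y,0)[:2],tcpg(rd(0,0,52))[2])
for y in (-190,-120,-50,0):
    h=bot.line_to(g(y),rate=80,contact_N=25); info((y,h))
    if h: break
save(viewer.camera("wrist"),"w28",(160,100,480,400),2)
save(viewer.camera("scene"),"s28",(180,60,430,300),2.5)
E
```

```text
grip 78.4 [ 563.  -355.6    7.4] [-1.1 -0.5  3. ] 10.8
(-190, False) 79.1 [ 558.7 -311.4    7.4] [-0.6 -1.1  6.4] 11.4
(-120, False) 80.2 [ 552.2 -243.4    7.3] [ 1.1 -3.9  5.8] 10.8
(-50, False) 81.2 [ 545.5 -173.8    7.3] [-0.3 -4.9  6.8] 11.1
(0, False) 82.0 [ 540.6 -123.4    7.3] [-0.3 -3.8  6.7] 10.9
```

View pics/w28.png

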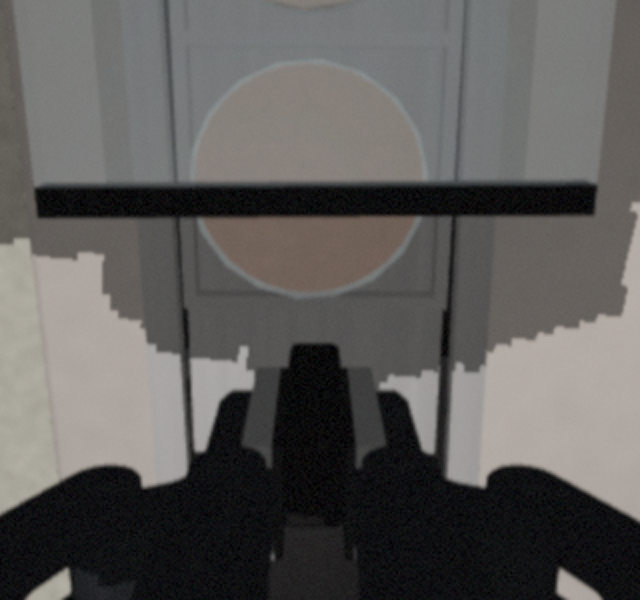

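View pics/s28.png

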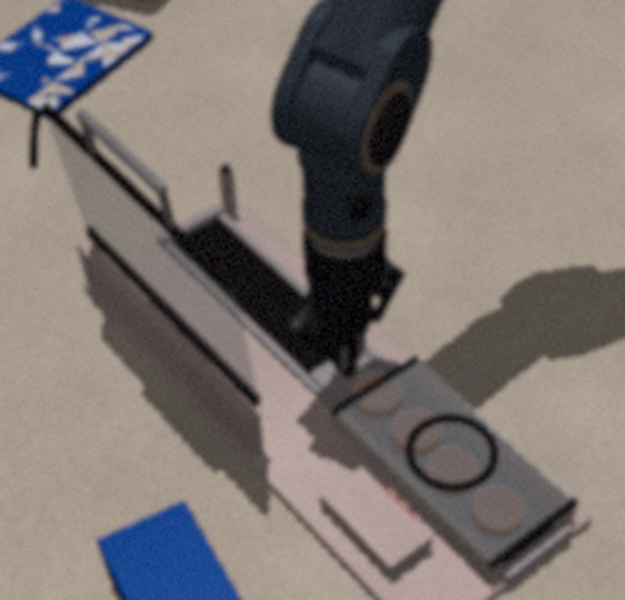

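```bash
python3 - <<'E'
from h import *
g=lambda y: np.append(rd(-.5-0.002*(y+234),y,0)[:2],tcpg(rd(0,0,52))[2])
for y in np.arange(5,24,3):
    h=bot.line_to(g(y),rate=20,contact_N=12); s=bot.read_state(); 
    q=s["tcp_pos"]-np.append(O,0); print(y,h,(q@ey).round(1),s["wrist_force"].round(1),round(s["clock"],1))
    if h or s["wrist_force"]@ey<-14: break
save(viewer.camera("scene"),"s29",(300,190,440,320),4.5)
E
```

```text
5 False 2.2 [ 0.5 -7.5  7.1] 82.5
8 False 4.9 [ 0.4 -7.7  6.6] 82.8
11 False 7.8 [ 0.3 -6.8  7.1] 83.0
14 False 10.8 [-0.5 -7.7  7.2] 83.3
17 False 12.7 [-0.4 -9.2  7.5] 83.7
20 False 12.6 [  1.1 -14.8   7.4] 84.0
```

View pics/s29.png

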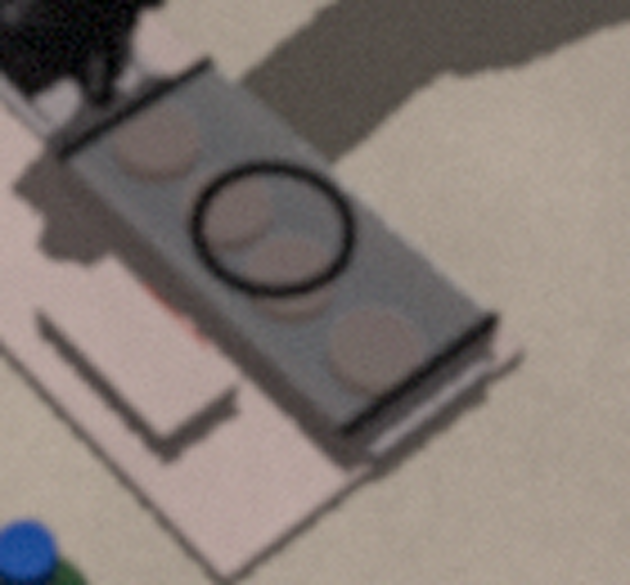

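```bash
python3 - <<'E'
from h import *
def R(p): q=p-np.append(O,0); return (q@ex).round(1),(q@ey).round(1)
p=toolT()[:3,3]
bot.line_to(p,rate=20); bot.dwell(.2); info()
bot.grip(30); info("open")
bot.line_to(toolT()[:3,3]+ez*70,rate=150)
s=viewer.camera("scene"); t=viewer.camera("top")
for u,v in((157,140),(232,210),(290,275),(376,350)): print(R(plane(s,300+u/4.5,190+v/4.5,30)))
bot.line_to(tcp(rd(-40,-150,200)),rate=300)
t=viewer.camera("top"); save(t,"t30",(240,220,400,330),5)
save(viewer.camera("scene"),"s30",(200,100,440,320),3)
info()
E
```

```text
84.7 [ 539.2 -109.7    7.3] [ 0.  -0.4  3.8] 10.8
open 85.0 [ 538.5 -109.5    6.8] [-0.6  0.5 -0.5] 29.7
(np.float64(1.0), np.float64(65.4))
(np.float64(0.7), np.float64(126.5))
(np.float64(5.0), np.float64(176.7))
(np.float64(2.3), np.float64(238.2))
 86.7 [ 515.1 -272.7  172.4] [ 0.3 -0.7  0.5] 29.9
```

View pics/t30.png

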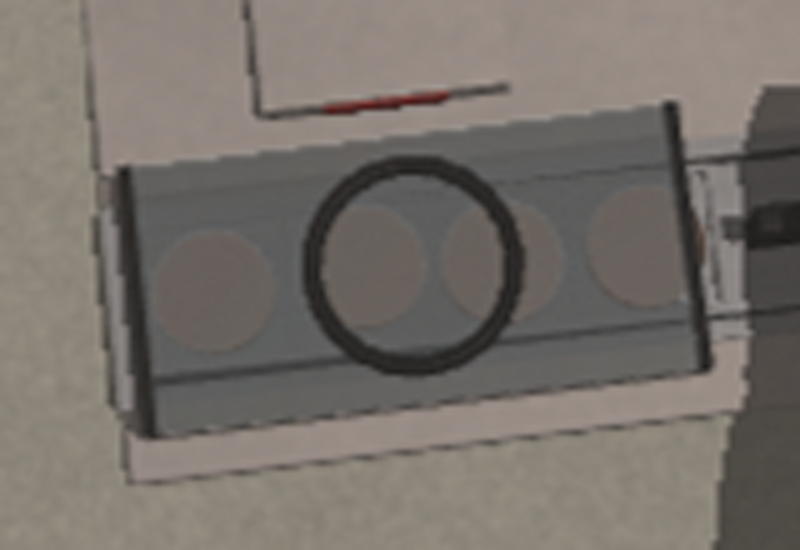

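View pics/s30.png

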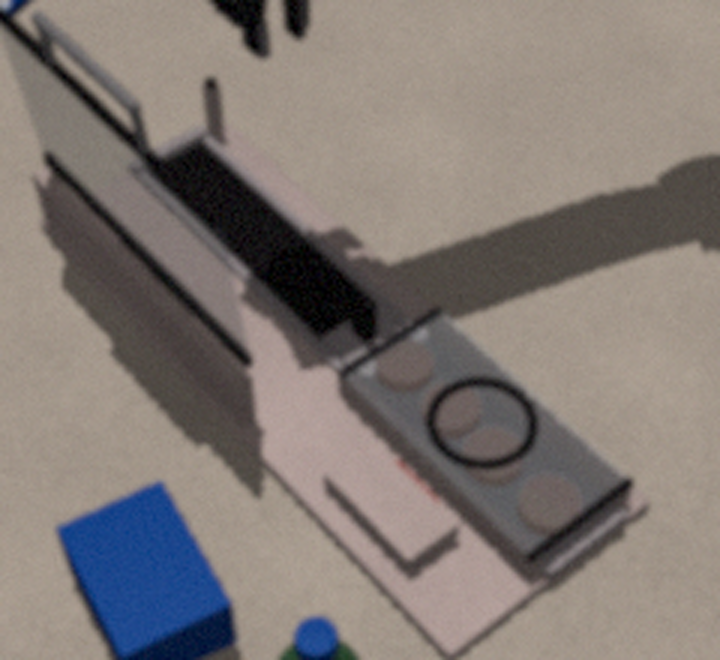

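```bash
python3 - <<'E'
from h import *
bot.grip(34)
bot.reach(np.array([688.8,-233.4,345]),Rd); info()
save(viewer.camera("wrist"),"w31",(160,100,480,400),2)
T=toolT(); c=viewer.camera("wrist"); print((proj(c,bar(1.65)+ey*60,T)-[160,100])*2,(proj(c,bar(1.65),T)-[160,100])*2)
E
```

```text
87.8 [ 687.9 -234.   343.7] [-0.6 -0.7 -1.1] 34.0
[321.16116971 113.48938342] [320.74335326 300.54310592]
```

View pics/w31.png

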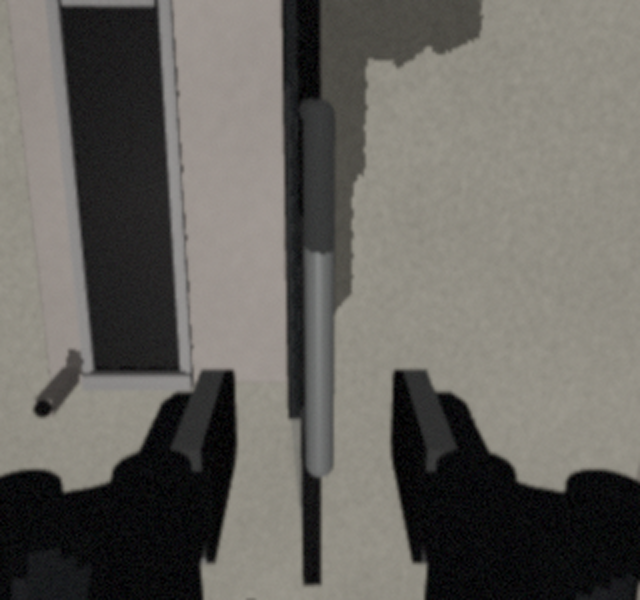

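Bar at column 319 centred between the jaws (gripper over it), cover still at its stop. Grasp it and lower.

```bash
python3 - <<'E'
from h import *
h=bot.line_to(np.array([688.8,-233.4,247.0]),rate=120,contact_N=12); info(h)
bot.grip(0,80); info("grip")
if bot.read_state()["grip_width"]>5:
  for th in np.linspace(1.65,.12,14)[1:]:
    bot.line_to(tcpg(bar(th)),rate=70); info(f"{th:.2f}")
save(viewer.camera("scene"),"s32",(200,20,440,240),3)
E
```

```text
False 88.9 [ 689.4 -233.3  248.1] [ 0.6 -1.   0.3] 34.0
grip 89.3 [ 689.4 -233.3  248.3] [0.3 0.9 4.2] 7.1
1.53 89.8 [ 666.  -235.6  248.7] [-1.1  0.7 10.4] 7.2
1.41 90.3 [ 639.1 -238.3  245.1] [-4.3  0.6 10.6] 7.1
1.30 90.8 [ 615.3 -240.6  239.8] [-2.   0.3  9.4] 7.0
1.18 91.3 [ 589.4 -243.1  229.8] [-3.6  0.6  5.7] 7.1
1.06 91.8 [ 567.8 -245.2  219. ] [-2.8  0.3  6.8] 6.8
0.94 92.3 [ 545.1 -247.4  203.3] [-2.3  0.6 -2.3] 7.1
0.83 92.8 [ 527.6 -249.1  188.4] [-0.3  1.5 -0.9] 7.1
0.71 93.3 [ 509.5 -250.9  168.5] [ 5.3  1.6 -8.4] 6.9
0.59 93.9 [ 495.  -252.3  148.8] [ 6.6  1.1 -6.3] 6.9
0.47 94.4 [ 481.  -253.8  126. ] [ 8.9  0.7 -8.6] 7.1
0.36 94.9 [ 471.7 -254.7  103.5] [ 8.4 -0.1 -4.6] 6.9
0.24 95.4 [ 464.  -255.3   78.9] [ 9.2  0.2 -6. ] 6.8
0.12 95.9 [ 460.3 -255.7   54.6] [ 8.2  0.7 -3.3] 7.0
```

View pics/s32.png

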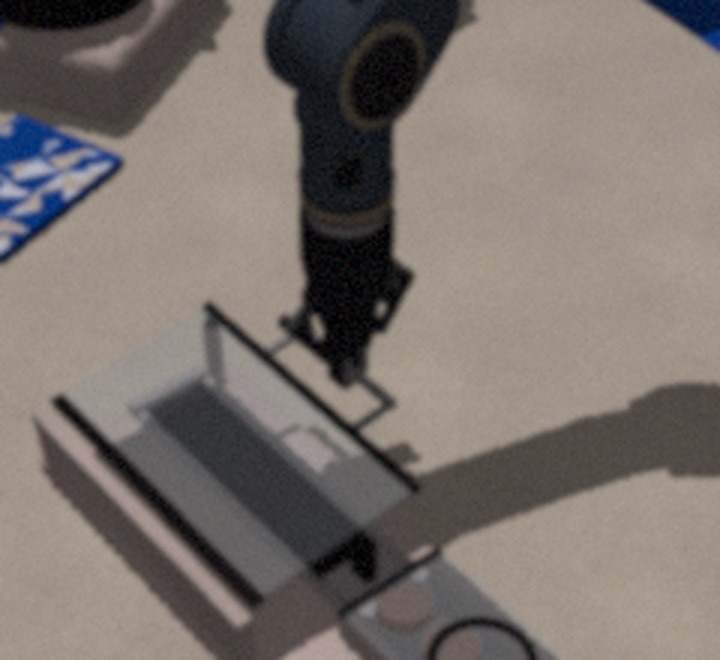

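```bash
python3 - <<'E'
from h import *
for th in (.08,.05,.03,.015,0,-.015,-.03,-.045):
    h=bot.line_to(tcpg(bar(th)),rate=18,contact_N=14); info((th,h,tcpg(bar(th))[2].round(1)))
    if h or bot.read_state()["wrist_force"][2]>12: break
save(viewer.camera("scene"),"s33",(200,20,440,240),3)
E
```

```text
(0.08, False, np.float64(47.5)) 96.6 [ 459.6 -255.8   46.6] [ 7.9  0.4 -0.6] 7.1
(0.05, False, np.float64(41.0)) 97.1 [ 459.3 -255.9   40.2] [7.9 0.8 1. ] 7.0
(0.03, False, np.float64(36.7)) 97.5 [ 459.3 -255.9   36. ] [6.8 0.4 0.5] 7.3
(0.015, False, np.float64(33.5)) 97.8 [ 458.9 -256.    33. ] [6.9 0.4 3.1] 6.8
(0, True, np.float64(30.3)) 98.0 [ 459.  -256.1   32.9] [-2.5  0.1  8.7] 6.8
```

```bash
python3 - <<'E'
from h import *
for th in (-.005,-.02,):
    h=bot.line_to(tcpg(bar(th)),rate=12,contact_N=22); info((th,h))
p=toolT()[:3,3]; bot.line_to(p,rate=20); info("relax")
bot.grip(34); info("open")
bot.line_to(toolT()[:3,3]+ez*110,rate=100)
bot.line_to(np.array([330,-420,260.]),rate=250)
s=viewer.camera("scene"); t=viewer.camera("top")
save(s,"s34",(200,90,440,310),3); save(t,"t34",(240,150,570,330),2.4)
for th in (0,.02,.05): print(th,(proj(s,bar(th)+ey*60)-[200,90])*3,(proj(t,bar(th)+ey*60)-[240,150])*2.4)
info()
E
```

```text
(-0.005, True) 98.5 [ 459.1 -256.2   32.9] [-0.6 -0.5  7.2] 6.9
(-0.02, True) 98.9 [ 459.2 -256.2   32.9] [-0.9 -0.6  6.3] 7.0
relax 99.3 [ 459.5 -256.3   32.9] [4.3 1.  7.7] 7.1
open 99.7 [ 457.1 -256.4   31.8] [ 0.1  0.6 -0.5] 34.1
0 [393.04277257 211.86844218] [492.83024382 377.59526671]
0.02 [393.10924403 208.25828138] [493.91555285 377.17853247]
0.05 [393.06465511 202.89056768] [495.52547894 376.34083088]
 102.1 [ 330.8 -418.3  259.3] [-0.1  0.  -0.3] 33.9
```

View pics/s34.png

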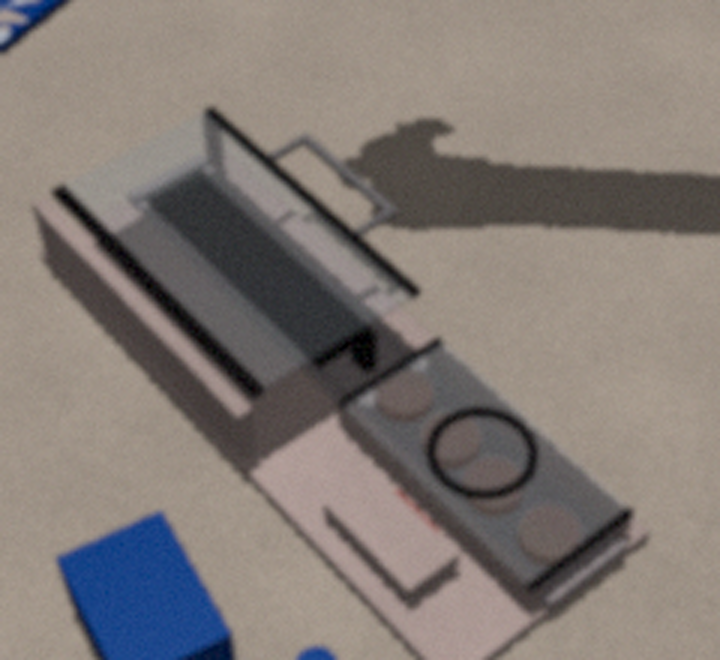

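View pics/t34.png

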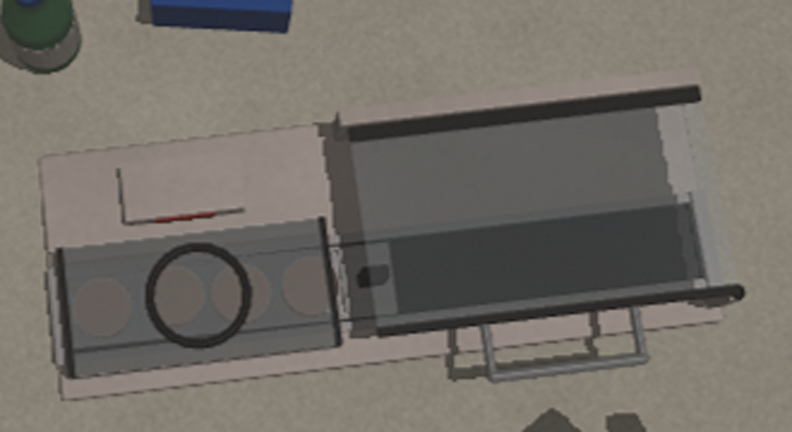

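```bash
python3 - <<'E'
from h import *
t=viewer.camera("top"); p=plane(t,240+373/2.4,150+275/2.4,55); q=p-np.append(O,0); print("fin",q@ex,q@ey)
bot.close_job(); info()
E
```

```text
fin -1.0615241731901088 14.563660282900795
the job is handed in; nothing more can be done
the job is handed in; nothing more can be done
```

The reader is loaded and I handed the job in at about 102 s. I raised the cover to its stop, put all four dishes one to a pocket, slid the carriage under the bridge to the far end stop, and lowered the cover until it was shut.

**Last checks**
- **Cover:** it stopped on contact at both ends. Afterwards the handle bar's end in the scene image matched 0 rad to within a pixel.
- **Carriage:** it stopped firmly with the fin at y ≈ 12.6 mm, which puts its origin at about +130.6 mm. The top view read the fin at about 14.6 mm, within measurement error.
- **Dishes:** all four show under the bridge, one per pocket.

**What went wrong or disagreed**
- **Fingertips:** they are about 26.5 mm shorter than the reported TCP. My first attempt to grasp the cover bar therefore missed, and while probing for the cause I pushed the cover down slightly before raising it. I measured the offset by touching the bench and corrected for it.
- **Dish in pocket 2:** after I released it, it shifted about 3 mm into a corner of its pocket. Pressing it at two points across its width gave equal heights, so it is flat in that direction. I did not press-test it along the track, or the other three dishes. It looked level in the images, so I left it there.

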